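# Sort wax and pine into the stock tray and lock the wax bay

## Task

Sort every loose blue wax block and pine block in the grey tray into the two-bay tray: each kind goes, lying flat on the floor, into the bay whose front ledge carries the sample of that kind. The keeper bar bars whichever bay it lies over, so swing it out of the way as needed, and leave it fully home against the stop pin over the wax bay. Do not disturb the two small pots standing by.

Things in the scene. Friction and masses are not known exactly. Their poses are not given: they have to be found in the camera images.
- tray: fixed two-bay dark wood stock tray on 40 mm feet, 124 x 252 mm, walls 6 mm thick, their tops 60 mm above the bench; two sample ledges on its front (-x) edge. Origin on the bench under its middle, where the bar's pivot stands; x points away from the robot, y along its long side to the left, z up. A 16 mm wide partition along x at y = 0 parts the bays. Steel stop pins, top at 80 mm, stand on the end walls at x +15, y +-123 mm
- left_bay (a point): centre of the floor of the left bay, 45 mm above the bench, y +64 mm in the tray; the bay is clear 112 mm along the tray's x and 112 mm along its y, and takes three blocks side by side with their long sides along the tray's x; axes as the tray's
- right_bay (a point): centre of the floor of the right bay (y -64 mm in the tray), otherwise as the left bay
- keeper_bar (a joint): level aluminium bar, 20 mm wide (74 to 81 mm above the bench), reaching 133 mm from the tray's pivot. 0: points to the tray's -x, at the robot; grows counter-clockwise seen from above. +1.571: at the right stop pin, over the middle of the right bay; -1.571: at the left pin, over the left bay. Swings only through the robot side, stays where left, friction about 1 N at its post
- bar_post (a point): red upright round post on the free end of the keeper bar to push or pinch it by, 14 mm diameter, 33 mm tall (81 to 114 mm above the bench), 123 mm from the pivot; the point lies on its axis 100 mm above the bench
- sample_wax: blue sample block of carving wax, 30 x 46 x 19 mm, fixed on one of the two ledges in front of the tray: the bay behind this ledge is the wax bay. Origin at the centre of its underside, 45 mm above the bench; axes parallel to the tray's; the bay's centre lies 78 mm along +x from it
- sample_pine: pale pine sample block, 30 x 55 x 22 mm, fixed on the other ledge: the bay behind it is the pine bay. Origin at the centre of its underside, 45 mm above the bench; axes parallel to the tray's; the bay's centre lies 78 mm along +x from it
- delivery_tray: fixed shallow grey tray on legs, 160 (x) x 348 (y) mm, on which the loose blocks start; origin at bench height under its middle, its floor 44 mm above the bench, a lip 4 mm thick and 8 mm above that floor round it. Behind it stands a fixed sandblasting cabinet, 330 mm tall, its front at world x 0.56 m (y -0.16 to 0.07 m); a monitor hangs over it with its lower edge 0.73 m above the bench
- wax_1_mid (a point): loose blue carving-wax block, 30 x 46 x 19 mm, about 40 g (two or three of wax_1 to wax_3 are present); this point is its centre, half-way up, local x across its short side, y along its long side, z up
- wax_2_mid (a point): loose blue carving-wax block, 30 x 46 x 19 mm, about 40 g (two or three of wax_1 to wax_3 are present); this point is its centre, half-way up, local x across its short side, y along its long side, z up
- wax_3_mid (a point): loose blue carving-wax block, 30 x 46 x 19 mm, about 40 g (two or three of wax_1 to wax_3 are present); this point is its centre, half-way up, local x across its short side, y along its long side, z up
- pine_1_mid (a point): loose pale pine offcut block, 30 x 55 x 22 mm, about 30 g (two or three of pine_1 to pine_3 are present); this point is its centre, half-way up, local x across its short side, y along its long side, z up
- pine_2_mid (a point): loose pale pine offcut block, 30 x 55 x 22 mm, about 30 g (two or three of pine_1 to pine_3 are present); this point is its centre, half-way up, local x across its short side, y along its long side, z up
- pine_3_mid (a point): loose pale pine offcut block, 30 x 55 x 22 mm, about 30 g (two or three of pine_1 to pine_3 are present); this point is its centre, half-way up, local x across its short side, y along its long side, z up
- polish_red: bystander: red and white striped round pot with white lid, 40 mm diameter, 34 mm high; loose, leave it alone; origin at the centre of its underside
- yellow_pot: bystander: yellow pot with screw lid, 30 mm diameter, 36 mm high; loose, leave it alone; origin at the centre of its underside

How it is judged:
By the outcome, as a careful person would: the job done as asked, in the order asked, and still so for the second after the job is handed in, with the robot touching nothing.
Of wax_1, wax_2, wax_3 only 2 to 3 are there at a start; the rules pass over those that are not, and their reading is None.
Of pine_1, pine_2, pine_3 only 2 to 3 are there at a start; the rules pass over those that are not, and their reading is None.
At some moment in a run one of wax_1, wax_2, wax_3, pine_1, pine_2, pine_3 may be knocked a few centimetres aside while the robot is not near it.
Once in a run the grip may slacken for a moment while it holds something.
It also fails if it takes over 210 s, if anything falls off the work surface, if the arm or the gripper's body presses on something with over 40 N, if the wrist force passes 120 N, or if a joint passes its speed limit or range.

## Robot

A 6-joint arm with a two-finger parallel gripper is mounted at the origin on a cart in front of the work surface, level with it; the furniture and walls round the work are solid. World frame = base frame: x ahead of the robot, y to its left, z up, the work surface at z = 0. Lengths are in mm, angles in degrees, forces in N, time in s.
With the tool pointing down it reaches from about 200 to 875 mm from the base axis. Payload 3.4 kg.
Tool frame: the origin (TCP) lies midway between the tips of the shut fingers; the grasp point (between the pads) lies 19 mm behind it (r.pinch_z is the distance from the TCP to the grasp point, in mm); z points along the fingers, y is the direction in which the jaws open and shut (so a half turn about z gives the same grasp; the last joint's range is limited). The gripper opens to 94 mm and grips with 3 to 60 N. Pads are 16 mm wide; open, the fingers measure 119 mm over their backs; the gripper's body (75 mm by 177 mm) begins 78 mm behind the grasp point.
Start: joints at [67.838, 15.808, 86.224, -0, 77.962, -6.933], TCP at [151.058, 554.839, 205.493] pointing down, gripper open.
Joint ranges: [-165.64, 165.64], [-43.16, 119.46], [12.63, 154.43], [-67.54, 247.53], [6.08, 155.33], [-154.97, 154.97]. Speed limits (degrees/s): [147.25, 147.25, 180, 180, 180, 180].

## Interface

Orientations are given as a 3x3 rotation matrix whose columns are the frame's x, y, z axes.
In Python, from cell import monitor, imaging, sign_off, finder, r gives the robot as it stands.
- The arm moves only by the tool play_rows, never from a script. Its argument "targets" is a list of rows, each an object with "claw": the finger opening in cm, from 0 to 9.4; "dp": the shift along the tool's x, y, z in cm, a list of three; "roll": the turn about the tool's z in degrees. A call has 1 to 20 rows; each row is the pose to reach, as a shift and turn from the pose commanded when the call began, along the tool's axes at that moment; what a row does not reach only later rows make up. A row lasts 1/10 s, in which the tool goes at most 50 mm and 8.59 degrees, less where a joint would pass 70% of its speed; a pose out of reach is approached as far as the arm can. A call with a gripper value outside its range is refused whole. The fingers move at their own pace and stop on an object; the grip force is fixed at half the most. Time passes only in rows, so rows that repeat a pose let the fingers close. It gives the time, the measured TCP pose, the force and the opening at its end, in the units of the state.
- monitor.get_state(): the state, without advancing time (a new reading comes with each control period).
- imaging.read_camera(name): name is "side" or "top"; returns (picture, depth): 384x512x3 uint8, red, green, blue; 384x512 float32, mm along the optical axis (not along the pixel's ray), 0 where there is no reading.
- imaging.get_calibration(name): a dict with "mtx" (3x3 intrinsics, pixels), "R" (3x3) and "t" (3): a world point X has camera coordinates R X + t. Camera axes: x right, y down, z forward; pixel columns grow to the right and rows downward; lengths in mm; the calibration is good to about 2 mm. A picture is of the moment at which its call begins. get_calibration takes no time and is no camera call.
- sign_off(): hands the job in, once; it reports no verdict.
Trained networks look in the newest picture that a camera, given by its name, has taken for a name from the list of things; names that differ only in an ending like _2 or _b are one class to them, and where a whole thing is asked for, a point or a joint stands for the part that bears it (a point fixed in the world has none). Each returns a list of dicts, best first, with "confidence" (0 to 1); they miss things now and then, are a little off and sometimes report something else, mostly with a low value. They report only what shows in the picture. A call takes as long as a camera call.
- finder.boxes_of(camera, name): "at" ([column, row] in pixels, amid what is visible of it).
The state is a dict: "time_s": time; "qpos": joint angles; "joint_velocities": joint speeds; "joint_torque": joint torques, N m; "eef_pos": TCP position; "tool_rot": TCP orientation; "contact_force": force on the tool from outside, world axes, zero at the start; "ft_torque": the same for the moment, N m; "grip_width": opening from 0.0 (shut) to 1.0 (fully open).
Only numpy, scipy, OpenCV 4.12 (cv2) and the standard library are available. Lean on these libraries where they do the work, as an engineer would, in place of code of your own. Each camera call takes 0.05 s, during which the arm holds its last target.

## Working session

There is one attempt and no reset: what is moved stays moved. The work goes in short steps, Python scripts to look and compute and a tool call to move; the robot and the scene stay as the last step left them, time stands still between calls to the robot, and variables do not carry over. Pictures are saved under pics/ and viewed, and the job is handed in when it is done.

Besides the shell and the picture viewer there is one more tool, called after "Emit:" by a JSON object that holds its "api" and its "payload". play_rows: Moves the arm, as the interface text tells. Its arguments: {"type":"object","properties":{"targets":{"type":"array"}},"required":["targets"]}

```bash
mkdir -p pics; ls
cat > h.py <<'E'
from cell import monitor, imaging, sign_off, finder, r
import numpy as np, cv2
def shot(cam,fn=None):
    p,d=imaging.read_camera(cam)
    if fn: cv2.imwrite('pics/'+fn,cv2.cvtColor(p,cv2.COLOR_RGB2BGR))
    return p,d
def ray(cam,uv):
    c=imaging.get_calibration(cam);K,R,t=[np.array(c[k],float) for k in('mtx','R','t')]
    d=R.T@np.linalg.inv(K)@np.array([uv[0],uv[1],1.]);return -R.T@t,d
def atz(cam,uv,z):
    o,d=ray(cam,uv);return o+d*(z-o[2])/d[2]
def proj(cam,X):
    c=imaging.get_calibration(cam);K,R,t=[np.array(c[k],float) for k in('mtx','R','t')]
    q=K@(R@np.array(X,float)+t);return q[:2]/q[2]
def cloud(cam,d):
    c=imaging.get_calibration(cam);K,R,t=[np.array(c[k],float) for k in('mtx','R','t')]
    v,u=np.indices(d.shape);P=np.stack([u,v,np.ones_like(u)],-1).reshape(-1,3)@np.linalg.inv(K).T*d.reshape(-1,1)
    W=(P-t)@R;return W.reshape(d.shape+(3,))
E
python3 - <<'E'
from h import *
for c in('top','side'):
    shot(c,c+'0.png')
    for n in('tray','bar_post','sample_wax','sample_pine','delivery_tray','wax_1_mid','pine_1_mid','polish_red','yellow_pot','keeper_bar'):
        try: print(c,n,[(np.round(b['at']).tolist(),round(b['confidence'],2)) for b in finder.boxes_of(c,n)])
        except Exception as e: print(n,e)
s=monitor.get_state();print(s)
for c in('top','side'):print(imaging.get_calibration(c))
E
```

```text
pics
top tray [([182.0, 193.0], 0.68)]
top bar_post [([189.0, 210.0], 0.58)]
top sample_wax [([211.0, 208.0], 0.44)]
top sample_pine [([167.0, 222.0], 0.8)]
top delivery_tray [([282.0, 218.0], 0.64)]
top wax_1_mid [([285.0, 210.0], 0.46)]
top pine_1_mid [([248.0, 213.0], 0.66), ([267.0, 212.0], 0.62), ([187.0, 209.0], 0.42)]
top polish_red [([244.0, 157.0], 0.58)]
top yellow_pot []
top keeper_bar [([187.0, 212.0], 0.86)]
side tray [([204.0, 278.0], 0.71)]
side bar_post [([237.0, 271.0], 0.62), ([319.0, 144.0], 0.6), ([202.0, 278.0], 0.38)]
side sample_wax [([245.0, 250.0], 0.52), ([209.0, 206.0], 0.49)]
side sample_pine [([239.0, 304.0], 0.72)]
side delivery_tray [([295.0, 196.0], 0.93)]
side wax_1_mid [([294.0, 183.0], 0.74), ([303.0, 170.0], 0.28)]
side pine_1_mid [([275.0, 219.0], 0.85), ([208.0, 280.0], 0.37)]
side polish_red [([319.0, 143.0], 0.62), ([210.0, 206.0], 0.58)]
side yellow_pot [([288.0, 126.0], 0.46), ([273.0, 220.0], 0.42)]
side keeper_bar []
{'time_s': 1.1, 'qpos': array([ 6.78400667e+01,  1.58067323e+01,  8.62238592e+01,  5.76315621e-04,
        7.79595867e+01, -6
[... 720 characters left out ...]
, 250.50374642],
       [  0.        , 459.25917202, 192.9339964 ],
       [  0.        ,   0.        ,   1.        ]]), 'R': array([[ 0.01404373, -0.99990044, -0.0013747 ],
       [-0.9940501 , -0.01381302, -0.10804443],
       [ 0.10801468,  0.00288387, -0.99414512]]), 't': array([  70.30909234,  491.43004889, 1270.75077049])}
{'mtx': array([[392.4329055 ,   0.        , 256.96723327],
       [  0.        , 392.4329055 , 192.24089373],
       [  0.        ,   0.        ,   1.        ]]), 'R': array([[-0.85344927, -0.52117125,  0.00220672],
       [-0.42372054,  0.6913901 , -0.58518427],
       [ 0.30345551, -0.50036012, -0.81089734]]), 't': array([448.56124955, 219.21550153, 840.59158392])}
```

Run:
```python
import cv2
a=cv2.imread('pics/top0.png')[130:270,120:360];cv2.imwrite('pics/t0.png',cv2.resize(a,None,fx=3.3,fy=3.3,interpolation=cv2.INTER_CUBIC))
a=cv2.imread('pics/side0.png')[90:350,130:400];cv2.imwrite('pics/s0.png',cv2.resize(a,None,fx=2.3,fy=2.3,interpolation=cv2.INTER_CUBIC))
```

```text
(no output)
```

View pics/t0.png

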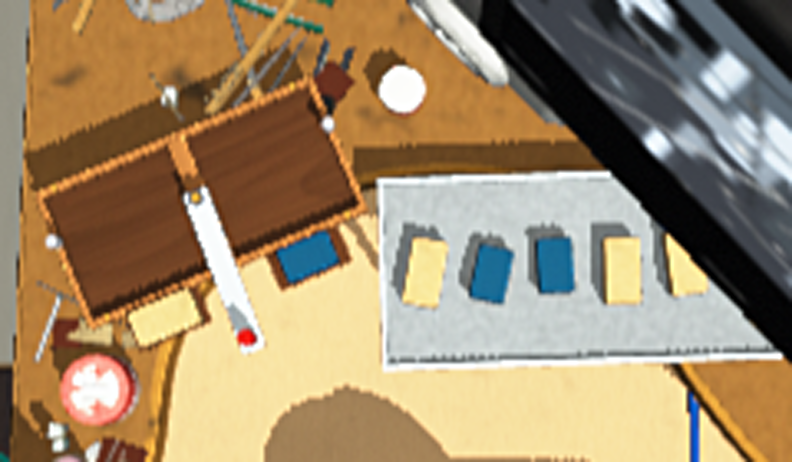

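View pics/s0.png

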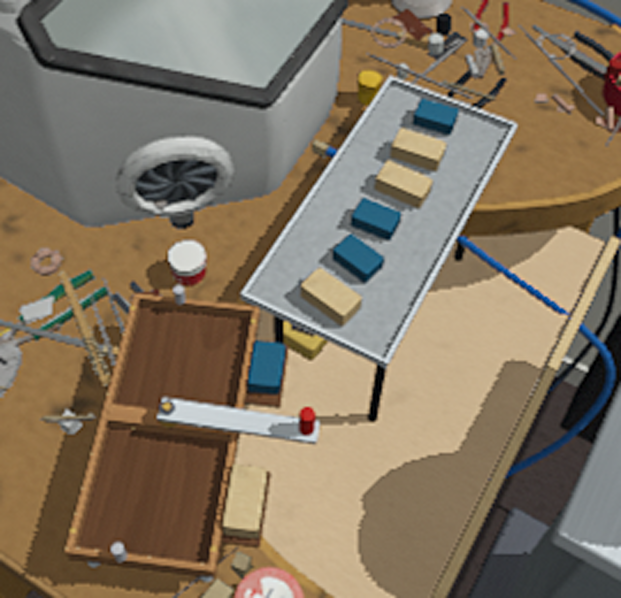

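View pics/top0.png

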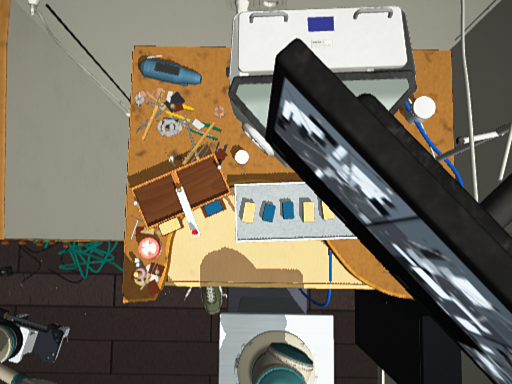

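The top view shows a row of pine, wax, wax, pine and pine, with the last partly hidden by the monitor. The side view shows all six: pine, wax, wax, pine, pine, wax. The wax sample sits on the right ledge at (211,208) in the top view, so the right bay is wax. The bar is near 0, with its red post at top (195,232). Next I measure from depth.

```bash
cat >> h.py <<'E'
def segs(cam,p,d,zr=(50,75)):
    W=cloud(cam,d);hsv=cv2.cvtColor(p,cv2.COLOR_RGB2HSV).astype(int);H,S,V=hsv[...,0],hsv[...,1],hsv[...,2]
    z=W[...,2];ok=(d>0)&(z>zr[0])&(z<zr[1])
    out=[]
    for n,m in(('wax',(H>95)&(H<115)&(S>140)),('pine',(H>12)&(H<32)&(S>50)&(S<150)&(V>150))):
        m=(m&ok).astype(np.uint8)
        k,l,st,c=cv2.connectedComponentsWithStats(m,connectivity=4)
        for i in range(1,k):
            if st[i,4]<25: continue
            P=W[l==i]; zt=np.median(P[:,2]); Q=P[abs(P[:,2]-zt)<4]
            rc=cv2.minAreaRect(Q[:,:2].astype(np.float32))
            (cx,cy),(w,h),a=rc
            if w>h: w,h=h,w; a-=90
            a=(a+180)%180   # angle of short side; long side = a+90
            out.append((n,np.round([cx,cy,zt,w,h,(a+90)%180],1).tolist(),st[i,4],np.round(c[i]).tolist()))
    return out
E
python3 - <<'E'
from h import *
for c in('top','side'):
    p,d=shot(c)
    np.savez(c+'0.npz',p=p,d=d)
    for s in segs(c,p,d):print(c,*s)
    W=cloud(c,d)
    if c=='top':
        for uv in((195,232),(152,172),(148,247),(242,157),(180,170),(160,205),(205,180),(167,222),(211,208),(240,236),(140,202),(219,167)):print(uv,W[uv[1],uv[0]].round())
E
```

```text
top wax [445.8, 180.0, 64.3, 27.6, 44.7, 113.4] 169 [213.0, 207.0]
top wax [441.2, -25.6, 63.0, 27.9, 43.4, 3.3] 167 [288.0, 210.0]
top wax [433.6, 27.1, 63.7, 28.4, 43.3, 166.6] 167 [268.0, 213.0]
top pine [444.5, -132.7, 66.0, 26.9, 49.2, 12.5] 129 [327.0, 212.0]
top pine [434.6, 82.1, 66.7, 29.2, 53.7, 170.8] 218 [248.0, 212.0]
top pine [437.5, -80.3, 66.5, 28.0, 52.1, 0.3] 211 [308.0, 211.0]
top pine [394.1, 296.6, 67.4, 29.4, 54.8, 114.9] 230 [169.0, 226.0]
(195, 232) [376. 220. 117.]
(152, 172) [551. 364.  -3.]
(148, 247) [335. 357.  45.]
(242, 157) [592. 103.  30.]
(180, 170) [550. 275.  47.]
(160, 205) [451. 328.  45.]
(205, 180) [522. 204.  49.]
(167, 222) [403. 303.  68.]
(211, 208) [443. 184.  67.]
(240, 236) [369. 104.  44.]
(140, 202) [458. 383.  48.]
(219, 167) [554. 164.  81.]
side wax [450.9, -187.2, 62.9, 30.8, 43.4, 8.4] 186 [319.0, 140.0]
side wax [440.2, -24.8, 63.1, 30.0, 44.4, 6.7] 233 [293.0, 185.0]
side wax [431.4, 28.8, 63.1, 29.9, 44.6, 167.0] 246 [285.0, 202.0]
side wax [444.4, 180.7, 64.2, 28.3, 47.3, 113.5] 295 [245.0, 249.0]
side pine [445.4, -132.8, 66.5, 30.9, 52.7, 6.0] 180 [312.0, 152.0]
side pine [436.9, -80.7, 66.4, 29.5, 53.8, 0.1] 200 [306.0, 168.0]
side pine [432.8, 81.9, 66.5, 29.4, 54.7, 168.8] 261 [274.0, 217.0]
side pine [528.2, 287.2, 60.3, 39.6, 250.3, 114.4] 455 [176.0, 276.0]
side pine [481.5, 170.1, 60.3, 56.7, 126.8, 147.7] 129 [232.0, 237.0]
side pine [392.5, 296.2, 67.5, 29.0, 54.7, 114.5] 430 [236.0, 306.0]
side pine [412.0, 366.4, 60.0, 31.8, 77.5, 49.5] 147 [210.0, 332.0]
```

```bash
cat >> h.py <<'E'
YAW=np.radians(24.2); TO=np.array([490.3,270.4])
def tray(x,y):
    c,s=np.cos(YAW),np.sin(YAW); return TO+np.array([c*x-s*y,s*x+c*y])
def go(*wps):
    """wps: (x,y,z,yang) world TCP & jaw axis angle deg"""
    s=monitor.get_state();R=np.array(s['tool_rot']);p=np.array(s['eef_pos'])
    ya=np.degrees(np.arctan2(R[1,1],R[0,1]))
    print('now t=%.1f'%s['time_s'],p.round(1),'yang',round(ya,1),'claw',round(s['grip_width']*94,1))
    for w in wps:
        dp=R.T@(np.array(w[:3],float)-p)/10
        roll=-((w[3]-ya+90)%180-90)
        print('  ->',np.round(w,1),'dp',dp.round(2),'roll',round(roll,1),'q6~',round(np.degrees(np.arctan2(w[1],w[0]))-(ya-roll),0))
E
python3 - <<'E'
from h import *
z=np.load('top0.npz');W=cloud('top',z['d']);m=(W[...,2]>500);P=W[m]
for lo in range(500,1250,100):
    Q=P[(P[:,2]>=lo)&(P[:,2]<lo+100)]
    if len(Q):print(lo,len(Q),Q.min(0).round(),Q.max(0).round())
go((434,82,180,-10),(434,82,100,-10),(434,82,47,-10))
for y in(100,64,28,-28,-64,-100):print(y,tray(0,y).round(1))
E
```

```text
500 1 [140. 371. 600.] [140. 371. 600.]
600 774 [ 137. -255.  601.] [736. 442. 700.]
700 4045 [ 186. -253.  700.] [606.  58. 800.]
800 8558 [ 204. -205.  800.] [485.  58. 900.]
900 19148 [ 256. -155.  900.] [ 498.   58. 1000.]
1000 6352 [ 314. -104. 1000.] [ 496.   57. 1003.]
now t=1.2 [151.1 554.8 205.5] yang 74.8 claw 94.0
  -> [434  82 180 -10] dp [-39.72 -38.19   2.55] roll 84.8 q6~ 21.0
  -> [434  82 100 -10] dp [-39.72 -38.19  10.55] roll 84.8 q6~ 21.0
  -> [434  82  47 -10] dp [-39.72 -38.2   15.85] roll 84.8 q6~ 21.0
100 [449.3 361.6]
64 [464.1 328.8]
28 [478.8 295.9]
-28 [501.8 244.9]
-64 [516.5 212. ]
-100 [531.3 179.2]
```

Emit:
{"api": "play_rows", "payload": {"targets": [{"claw": 7.6, "dp": [-39.7, -38.2, 4.5], "roll": 84.8}, {"claw": 7.6, "dp": [-39.7, -38.2, 4.5], "roll": 84.8}, {"claw": 7.6, "dp": [-39.7, -38.2, 4.5], "roll": 84.8}, {"claw": 7.6, "dp": [-39.7, -38.2, 4.5], "roll": 84.8}, {"claw": 7.6, "dp": [-39.7, -38.2, 4.5], "roll": 84.8}, {"claw": 7.6, "dp": [-39.7, -38.2, 4.5], "roll": 84.8}, {"claw": 7.6, "dp": [-39.7, -38.2, 4.5], "roll": 84.8}, {"claw": 7.6, "dp": [-39.7, -38.2, 4.5], "roll": 84.8}, {"claw": 7.6, "dp": [-39.7, -38.2, 4.5], "roll": 84.8}, {"claw": 7.6, "dp": [-39.7, -38.2, 4.5], "roll": 84.8}, {"claw": 7.6, "dp": [-39.7, -38.2, 4.5], "roll": 84.8}, {"claw": 7.6, "dp": [-39.7, -38.2, 4.5], "roll": 84.8}, {"claw": 7.6, "dp": [-39.7, -38.2, 4.5], "roll": 84.8}, {"claw": 7.6, "dp": [-39.7, -38.2, 4.5], "roll": 84.8}, {"claw": 7.6, "dp": [-39.7, -38.2, 4.5], "roll": 84.8}, {"claw": 7.6, "dp": [-39.7, -38.2, 4.5], "roll": 84.8}]}}

```text
time_s: 2.8
eef_pos: [433.2, 83.3, 160.7]
tool_rot: [[0.172, 0.985, 0.0], [0.985, -0.172, 0.0], [0.0, 0.0, -1.0]]
contact_force: [-0.4, -0.1, -0.9]
grip_width: 0.806
```

Run:
```python
from h import *
for c in('top','side'):
    p,d=shot(c,c+'1.png')
    for s in segs(c,p,d):print(c,*s)
go((434,82,100,-10),(434,82,48,-10))
```

```text
top wax [441.4, -25.5, 63.3, 27.6, 43.8, 6.8] 154 [288.0, 210.0]
top wax [439.8, 194.2, 65.0, 13.6, 27.2, 27.6] 47 [207.0, 209.0]
top wax [419.6, 33.9, 63.6, 13.7, 16.4, 90.1] 33 [266.0, 218.0]
top pine [444.6, -133.4, 66.3, 28.5, 48.9, 11.5] 129 [327.0, 212.0]
top pine [437.5, -80.4, 66.8, 28.0, 52.2, 0.3] 210 [308.0, 211.0]
top pine [394.2, 296.6, 67.1, 29.3, 55.1, 114.4] 229 [169.0, 226.0]
side wax [451.1, -187.9, 62.9, 31.6, 43.4, 7.8] 186 [319.0, 140.0]
side wax [432.1, 29.3, 62.8, 29.0, 44.6, 166.5] 182 [284.0, 202.0]
side wax [444.6, 180.5, 64.2, 28.4, 47.3, 113.6] 296 [245.0, 249.0]
side pine [446.1, -139.7, 66.6, 16.8, 51.9, 5.1] 69 [312.0, 150.0]
side pine [432.8, 81.8, 66.4, 30.0, 54.3, 171.9] 260 [273.0, 217.0]
side pine [503.2, 143.2, 60.3, 8.6, 40.6, 26.8] 38 [233.0, 223.0]
side pine [459.3, 192.9, 60.6, 6.3, 74.7, 114.3] 76 [236.0, 252.0]
side pine [550.1, 264.8, 60.3, 41.6, 85.7, 132.7] 229 [181.0, 263.0]
side pine [425.3, 269.2, 60.1, 4.6, 21.3, 112.9] 30 [230.0, 287.0]
side pine [392.6, 296.3, 67.4, 29.2, 54.0, 113.9] 431 [236.0, 306.0]
side pine [411.9, 366.0, 60.3, 32.6, 77.5, 50.5] 158 [210.0, 332.0]
now t=2.9 [433.4  83.  160.6] yang -9.9 claw 76.4
  -> [434  82 100 -10] dp [-0.09  0.08  6.06] roll 0.1 q6~ 21.0
  -> [434  82  48 -10] dp [-0.09  0.08 11.26] roll 0.1 q6~ 21.0
```

Emit:
{"api": "play_rows", "payload": {"targets": [{"claw": 7.6, "dp": [-0.1, 0.1, 4], "roll": 0}, {"claw": 7.6, "dp": [-0.1, 0.1, 7], "roll": 0}, {"claw": 7.6, "dp": [-0.1, 0.1, 9.5], "roll": 0}, {"claw": 7.6, "dp": [-0.1, 0.1, 10.7], "roll": 0}, {"claw": 7.6, "dp": [-0.1, 0.1, 11.3], "roll": 0}, {"claw": 7.6, "dp": [-0.1, 0.1, 11.3], "roll": 0}, {"claw": 4.8, "dp": [-0.1, 0.1, 11.3], "roll": 0}, {"claw": 4.8, "dp": [-0.1, 0.1, 11.3], "roll": 0}, {"claw": 4.8, "dp": [-0.1, 0.1, 11.3], "roll": 0}, {"claw": 4.8, "dp": [-0.1, 0.1, 11.3], "roll": 0}, {"claw": 4.8, "dp": [-0.1, 0.1, 11.3], "roll": 0}, {"claw": 4.8, "dp": [-0.1, 0.1, 11.3], "roll": 0}]}}

```text
time_s: 4.1
eef_pos: [435.0, 80.9, 48.2]
tool_rot: [[0.174, 0.985, 0.001], [0.985, -0.174, 0.0], [0.0, 0.001, -1.0]]
contact_force: [-0.9, 0.2, 5.4]
grip_width: 0.582
```

Run:
```python
from h import *
x,y=tray(0,100)
go((434,82,130,-10),(x,y,130,24.2),(x,y,50,24.2))
```

```text
now t=4.1 [435.   80.9  48.2] yang -10.0 claw 54.7
  -> [434  82 130 -10] dp [ 0.09 -0.11 -8.18] roll -0.0 q6~ 21.0
  -> [449.3 361.6 130.   24.2] dp [27.89 -3.48 -8.17] roll -34.2 q6~ 15.0
  -> [449.3 361.6  50.   24.2] dp [27.89 -3.49 -0.17] roll -34.2 q6~ 15.0
```

Emit:
{"api": "play_rows", "payload": {"targets": [{"claw": 4.8, "dp": [0, 0, -3], "roll": 0}, {"claw": 4.8, "dp": [0, 0, -6], "roll": 0}, {"claw": 4.8, "dp": [1, 0, -9], "roll": 0}, {"claw": 4.8, "dp": [4, 0, -10], "roll": -4}, {"claw": 4.8, "dp": [8, -0.6, -10], "roll": -9}, {"claw": 4.8, "dp": [12, -1.4, -10], "roll": -14}, {"claw": 4.8, "dp": [16, -2, -10], "roll": -20}, {"claw": 4.8, "dp": [20, -2.6, -10], "roll": -26}, {"claw": 4.8, "dp": [24, -3.2, -10], "roll": -31}, {"claw": 4.8, "dp": [27, -3.5, -10], "roll": -34.2}, {"claw": 4.8, "dp": [27.9, -3.5, -9], "roll": -34.2}, {"claw": 4.8, "dp": [27.9, -3.5, -7], "roll": -34.2}, {"claw": 4.8, "dp": [27.9, -3.5, -5], "roll": -34.2}, {"claw": 4.8, "dp": [27.9, -3.5, -4], "roll": -34.2}, {"claw": 4.8, "dp": [27.9, -3.5, -4], "roll": -34.2}]}}

```text
time_s: 5.6
eef_pos: [447.5, 360.1, 85.6]
tool_rot: [[-0.408, 0.913, -0.003], [0.913, 0.408, -0.003], [-0.001, -0.004, -1.0]]
contact_force: [0.1, 0.5, -0.3]
grip_width: 0.583
```

Run:
```python
from h import *
x,y=tray(0,100)
shot('side','side2.png')
go((x,y,50,24.2))
import cv2
a=cv2.imread('pics/side2.png')[90:350,130:400];cv2.imwrite('pics/s2.png',cv2.resize(a,None,fx=2.3,fy=2.3,interpolation=cv2.INTER_CUBIC))
```

```text
now t=5.7 [448.4 360.7  86.8] yang 24.1 claw 54.8
  -> [449.3 361.6  50.   24.2] dp [0.05 0.13 3.68] roll -0.1 q6~ 15.0
```

View pics/s2.png

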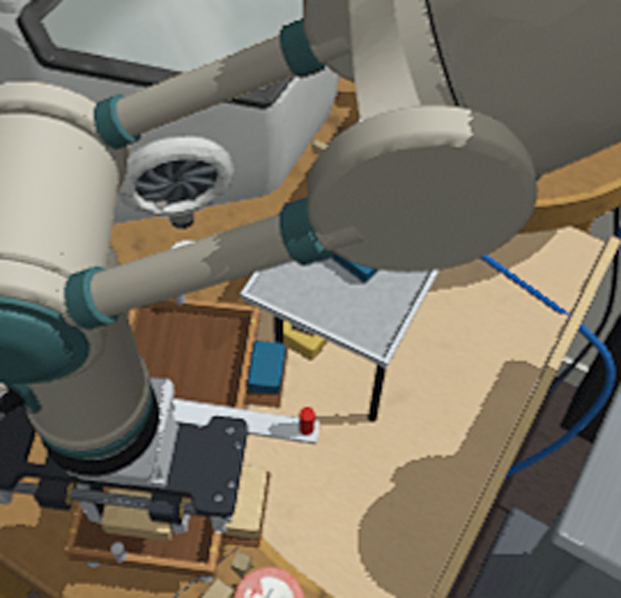

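The pine block is held over the left bay's outer slot, so I lower it, release it and lift.

Emit:
{"api": "play_rows", "payload": {"targets": [{"claw": 4.8, "dp": [0.1, 0.1, 1.5], "roll": 0}, {"claw": 4.8, "dp": [0.1, 0.1, 2.8], "roll": 0}, {"claw": 4.8, "dp": [0.1, 0.1, 3.4], "roll": 0}, {"claw": 4.8, "dp": [0.1, 0.1, 3.7], "roll": 0}, {"claw": 4.8, "dp": [0.1, 0.1, 3.7], "roll": 0}, {"claw": 4.8, "dp": [0.1, 0.1, 3.7], "roll": 0}, {"claw": 6.6, "dp": [0.1, 0.1, 3.7], "roll": 0}, {"claw": 6.6, "dp": [0.1, 0.1, 3.7], "roll": 0}, {"claw": 6.6, "dp": [0.1, 0.1, 3.7], "roll": 0}, {"claw": 6.6, "dp": [0.1, 0.1, 2], "roll": 0}, {"claw": 6.6, "dp": [0, 0, -2], "roll": 0}, {"claw": 6.6, "dp": [0, 0, -5.5], "roll": 0}, {"claw": 6.6, "dp": [0, 0, -5.5], "roll": 0}]}}

```text
time_s: 6.95
eef_pos: [451.8, 363.7, 147.8]
tool_rot: [[-0.41, 0.912, 0.009], [0.912, 0.409, 0.006], [0.002, 0.011, -1.0]]
contact_force: [0.2, 0.7, -0.7]
grip_width: 0.704
```

Run:
```python
from h import *
p,d=shot('top')
for s in segs('top',p,d):print(*s)
go((432.5,28.5,140,-13),(432.5,28.5,47,-13))
```

```text
wax [445.8, 180.0, 64.2, 27.1, 44.9, 113.9] 170 [213.0, 207.0]
wax [440.9, -26.1, 63.5, 27.7, 44.0, 0.8] 167 [288.0, 210.0]
wax [433.7, 27.4, 63.9, 27.3, 43.5, 169.5] 165 [268.0, 213.0]
pine [455.3, 358.9, 67.0, 22.2, 54.5, 24.1] 135 [147.0, 202.0]
pine [443.9, -131.4, 66.5, 26.1, 51.4, 18.4] 127 [327.0, 212.0]
pine [437.5, -80.5, 66.4, 28.0, 52.2, 0.1] 210 [308.0, 211.0]
pine [394.0, 296.4, 67.8, 29.2, 55.2, 114.1] 229 [169.0, 226.0]
now t=7.0 [450.3 362.7 145.2] yang 24.2 claw 66.0
  -> [432.5  28.5 140.  -13. ] dp [-29.76 -15.31   0.4 ] roll 37.2 q6~ 17.0
  -> [432.5  28.5  47.  -13. ] dp [-29.77 -15.37   9.7 ] roll 37.2 q6~ 17.0
```

Emit:
{"api": "play_rows", "payload": {"targets": [{"claw": 6.8, "dp": [-3.5, -2, 0], "roll": 5}, {"claw": 6.8, "dp": [-8, -4, 0], "roll": 11}, {"claw": 6.8, "dp": [-12, -6, 0], "roll": 17}, {"claw": 6.8, "dp": [-16, -8, 0], "roll": 23}, {"claw": 6.8, "dp": [-20, -10, 0], "roll": 29}, {"claw": 6.8, "dp": [-24, -12, 0], "roll": 34}, {"claw": 6.8, "dp": [-27.5, -14, 0], "roll": 36.5}, {"claw": 6.8, "dp": [-29.7, -15.3, 2], "roll": 36.5}, {"claw": 6.8, "dp": [-29.7, -15.3, 5], "roll": 36.5}, {"claw": 6.8, "dp": [-29.7, -15.3, 5], "roll": 36.5}, {"claw": 6.8, "dp": [-29.7, -15.3, 5], "roll": 36.5}]}}

```text
time_s: 8.1
eef_pos: [429.8, 28.3, 91.8]
tool_rot: [[0.214, 0.977, -0.003], [0.977, -0.214, 0.001], [-0.0, -0.003, -1.0]]
contact_force: [0.9, -0.3, 0.8]
grip_width: 0.724
```

Run:
```python
from h import *
p,d=shot('side')
for s in segs('side',p,d)[:5]:print(*s)
go((432.5,28.5,47.5,-12.5))
```

```text
wax [441.6, -189.9, 62.7, 23.7, 30.8, 99.5] 101 [323.0, 141.0]
wax [442.8, -23.7, 62.8, 30.9, 36.3, 2.6] 134 [290.0, 185.0]
wax [431.3, 28.3, 63.1, 31.1, 44.7, 166.5] 247 [285.0, 202.0]
wax [444.4, 180.7, 64.2, 28.4, 45.8, 114.6] 294 [245.0, 249.0]
pine [431.1, -136.5, 66.1, 22.7, 24.5, 96.2] 70 [318.0, 154.0]
now t=8.2 [430.8  28.4  92.6] yang -12.3 claw 68.2
  -> [432.5  28.5  47.5 -12.5] dp [0.04 0.16 4.51] roll 0.2 q6~ 16.0
```

Emit:
{"api": "play_rows", "payload": {"targets": [{"claw": 6.8, "dp": [0, 0.1, 2.2], "roll": 0}, {"claw": 6.8, "dp": [0, 0.1, 3.8], "roll": 0}, {"claw": 6.8, "dp": [0, 0.1, 4.5], "roll": 0}, {"claw": 6.8, "dp": [0, 0.1, 4.5], "roll": 0}, {"claw": 6.8, "dp": [0, 0.1, 4.5], "roll": 0}, {"claw": 3.9, "dp": [0, 0.1, 4.5], "roll": 0}, {"claw": 3.9, "dp": [0, 0.1, 4.5], "roll": 0}, {"claw": 3.9, "dp": [0, 0.1, 4.5], "roll": 0}, {"claw": 3.9, "dp": [0, 0.1, 4.5], "roll": 0}, {"claw": 3.9, "dp": [0, 0.1, 4.5], "roll": 0}, {"claw": 3.9, "dp": [0, 0.1, 4.5], "roll": 0}]}}

```text
time_s: 9.25
eef_pos: [432.0, 27.8, 47.9]
tool_rot: [[0.214, 0.977, 0.001], [0.977, -0.214, 0.0], [0.0, 0.001, -1.0]]
contact_force: [-1.1, 1.5, 5.0]
grip_width: 0.487
```

Run:
```python
from h import *
x,y=tray(0,-28)
go((x,y,140,24.2),(x,y,50,24.2))
```

```text
now t=9.2 [432.   27.8  47.9] yang -12.3 claw 45.8
  -> [501.8 244.9 140.   24.2] dp [22.7   2.19 -9.21] roll -36.5 q6~ 2.0
  -> [501.8 244.9  50.   24.2] dp [22.7   2.18 -0.21] roll -36.5 q6~ 2.0
```

Emit:
{"api": "play_rows", "payload": {"targets": [{"claw": 3.9, "dp": [0, 0, -3], "roll": 0}, {"claw": 3.9, "dp": [0, 0, -6], "roll": 0}, {"claw": 3.9, "dp": [1, 0, -9], "roll": 0}, {"claw": 3.9, "dp": [4, 0.4, -9.5], "roll": -6}, {"claw": 3.9, "dp": [8, 0.8, -9.5], "roll": -12}, {"claw": 3.9, "dp": [12, 1.2, -9.5], "roll": -18}, {"claw": 3.9, "dp": [16, 1.6, -9.5], "roll": -25}, {"claw": 3.9, "dp": [19.5, 2, -9.5], "roll": -32}, {"claw": 3.9, "dp": [22, 2.2, -9.5], "roll": -36.5}, {"claw": 3.9, "dp": [22.7, 2.2, -8.5], "roll": -36.5}, {"claw": 3.9, "dp": [22.7, 2.2, -6.5], "roll": -36.5}, {"claw": 3.9, "dp": [22.7, 2.2, -5], "roll": -36.5}, {"claw": 3.9, "dp": [22.7, 2.2, -5], "roll": -36.5}, {"claw": 3.9, "dp": [22.7, 2.2, -5], "roll": -36.5}]}}

```text
time_s: 10.65
eef_pos: [501.1, 244.0, 96.9]
tool_rot: [[-0.408, 0.913, -0.002], [0.913, 0.408, -0.001], [-0.0, -0.002, -1.0]]
contact_force: [-0.5, 0.8, -0.3]
grip_width: 0.487
```

Run:
```python
from h import *
x,y=tray(0,-28)
go((x,y,49.5,24.2))
```

```text
now t=10.7 [501.1 244.   96.9] yang 24.1 claw 45.8
  -> [501.8 244.9  49.5  24.2] dp [0.05 0.11 4.74] roll -0.1 q6~ 2.0
```

Emit:
{"api": "play_rows", "payload": {"targets": [{"claw": 3.9, "dp": [0, 0.1, 2.5], "roll": 0}, {"claw": 3.9, "dp": [0, 0.1, 4], "roll": 0}, {"claw": 3.9, "dp": [0, 0.1, 4.7], "roll": 0}, {"claw": 3.9, "dp": [0, 0.1, 4.7], "roll": 0}, {"claw": 3.9, "dp": [0, 0.1, 4.7], "roll": 0}, {"claw": 6.0, "dp": [0, 0.1, 4.7], "roll": 0}, {"claw": 6.0, "dp": [0, 0.1, 4.7], "roll": 0}, {"claw": 6.0, "dp": [0, 0.1, 4.7], "roll": 0}, {"claw": 6.0, "dp": [0, 0.1, 3], "roll": 0}, {"claw": 6.0, "dp": [0, 0, -1], "roll": 0}, {"claw": 6.0, "dp": [0, 0, -4.5], "roll": 0}, {"claw": 6.0, "dp": [0, 0, -4.5], "roll": 0}, {"claw": 6.0, "dp": [0, 0, -4.5], "roll": 0}]}}

```text
time_s: 11.95
eef_pos: [502.0, 245.1, 143.4]
tool_rot: [[-0.41, 0.912, 0.002], [0.912, 0.41, 0.001], [-0.0, 0.002, -1.0]]
contact_force: [0.7, 0.4, 0.1]
grip_width: 0.639
```

Run:
```python
from h import *
p,d=shot('top','top3.png')
for s in segs('top',p,d):print(*s)
go((441.5,-25.5,140,4.5),(441.5,-25.5,90,4.5))
a=cv2.imread('pics/top3.png')[130:270,120:360];cv2.imwrite('pics/t3.png',cv2.resize(a,None,fx=3.3,fy=3.3,interpolation=cv2.INTER_CUBIC))
```

```text
wax [445.9, 179.5, 64.3, 27.4, 44.0, 114.2] 162 [213.0, 207.0]
wax [441.0, -25.7, 63.6, 27.8, 43.5, 3.2] 165 [288.0, 210.0]
pine [453.7, 362.3, 67.4, 28.6, 55.5, 22.5] 202 [147.0, 204.0]
pine [444.6, -133.1, 66.1, 28.6, 49.0, 12.0] 130 [327.0, 212.0]
pine [437.5, -80.5, 66.1, 27.7, 52.2, 0.4] 211 [308.0, 211.0]
pine [394.4, 296.4, 67.2, 29.6, 55.2, 113.7] 229 [169.0, 226.0]
now t=12.0 [501.1 244.7 142.1] yang 24.2 claw 60.1
  -> [441.5 -25.5 140.    4.5] dp [-22.21 -16.51   0.22] roll 19.7 q6~ -8.0
  -> [441.5 -25.5  90.    4.5] dp [-22.21 -16.5    5.22] roll 19.7 q6~ -8.0
```

View pics/t3.png

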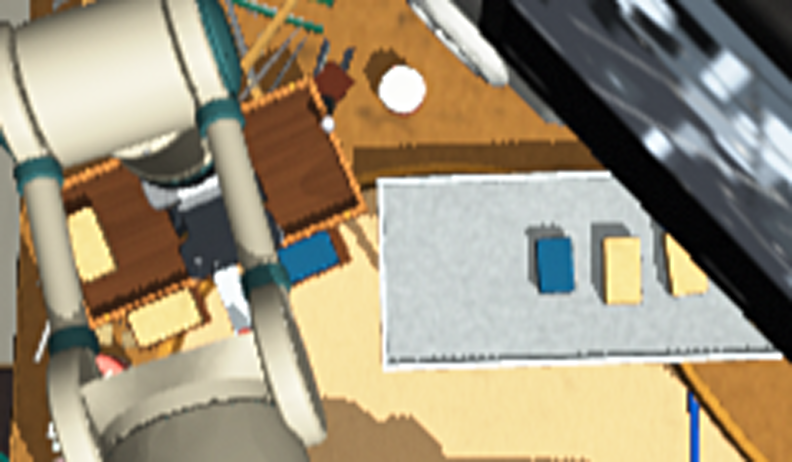

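Pine 1 lies flat in the left bay at about (88,235) in the zoomed view. Next is the second wax block.

Emit:
{"api": "play_rows", "payload": {"targets": [{"claw": 6.6, "dp": [-3, -2.2, 0], "roll": 3}, {"claw": 6.6, "dp": [-6.4, -4.8, 0], "roll": 6}, {"claw": 6.6, "dp": [-9.6, -7.2, 0], "roll": 9}, {"claw": 6.6, "dp": [-12.8, -9.6, 0], "roll": 12}, {"claw": 6.6, "dp": [-16, -12, 0], "roll": 15}, {"claw": 6.6, "dp": [-19.2, -14.3, 0], "roll": 18}, {"claw": 6.6, "dp": [-21.5, -16, 0], "roll": 19.7}, {"claw": 6.6, "dp": [-22.2, -16.5, 2], "roll": 19.7}, {"claw": 6.6, "dp": [-22.2, -16.5, 5], "roll": 19.7}, {"claw": 6.6, "dp": [-22.2, -16.5, 5], "roll": 19.7}, {"claw": 6.6, "dp": [-22.2, -16.5, 5], "roll": 19.7}, {"claw": 6.6, "dp": [-22.2, -16.5, 5], "roll": 19.7}]}}

```text
time_s: 13.2
eef_pos: [442.6, -25.0, 93.0]
tool_rot: [[-0.079, 0.997, 0.001], [0.997, 0.079, -0.0], [-0.0, 0.001, -1.0]]
contact_force: [0.6, 0.5, 0.2]
grip_width: 0.704
```

Run:
```python
from h import *
p,d=shot('side')
for s in segs('side',p,d)[:6]:print(*s)
go((440.8,-25.2,47.5,4.5))
```

```text
wax [439.9, -24.3, 62.9, 30.9, 43.9, 4.1] 232 [293.0, 185.0]
wax [444.7, 180.3, 64.2, 28.4, 46.8, 113.9] 293 [245.0, 249.0]
wax [505.5, 244.3, 64.2, 30.2, 44.3, 25.8] 262 [204.0, 257.0]
pine [464.7, -132.9, 66.6, 15.7, 15.9, 1.7] 28 [305.0, 150.0]
pine [447.8, -80.4, 66.5, 28.6, 32.8, 1.1] 104 [301.0, 166.0]
pine [411.5, -83.7, 65.1, 8.0, 26.6, 109.3] 27 [315.0, 171.0]
now t=13.2 [442.9 -25.1  93.3] yang 4.5 claw 65.6
  -> [440.8 -25.2  47.5   4.5] dp [ 0.01 -0.22  4.58] roll 0.0 q6~ -8.0
```

Emit:
{"api": "play_rows", "payload": {"targets": [{"claw": 6.6, "dp": [0, -0.2, 2.2], "roll": 0}, {"claw": 6.6, "dp": [0, -0.2, 3.8], "roll": 0}, {"claw": 6.6, "dp": [0, -0.2, 4.5], "roll": 0}, {"claw": 6.6, "dp": [0, -0.2, 4.5], "roll": 0}, {"claw": 6.6, "dp": [0, -0.2, 4.5], "roll": 0}, {"claw": 3.9, "dp": [0, -0.2, 4.5], "roll": 0}, {"claw": 3.9, "dp": [0, -0.2, 4.5], "roll": 0}, {"claw": 3.9, "dp": [0, -0.2, 4.5], "roll": 0}, {"claw": 3.9, "dp": [0, -0.2, 4.5], "roll": 0}, {"claw": 3.9, "dp": [0, -0.2, 4.5], "roll": 0}, {"claw": 3.9, "dp": [0, -0.2, 4.5], "roll": 0}]}}

```text
time_s: 14.35
eef_pos: [440.3, -25.4, 47.9]
tool_rot: [[-0.078, 0.997, 0.001], [0.997, 0.078, -0.0], [-0.0, 0.001, -1.0]]
contact_force: [-1.4, 0.1, 5.9]
grip_width: 0.485
```

Run:
```python
from h import *
x,y=tray(0,-64)
go((x,y,140,24.2),(x,y,50,24.2))
```

```text
now t=14.3 [440.3 -25.4  47.9] yang 4.5 claw 45.6
  -> [516.5 212.  140.   24.2] dp [23.08  9.46 -9.21] roll -19.7 q6~ -2.0
  -> [516.5 212.   50.   24.2] dp [23.08  9.45 -0.21] roll -19.7 q6~ -2.0
```

Emit:
{"api": "play_rows", "payload": {"targets": [{"claw": 3.9, "dp": [0, 0, -3], "roll": 0}, {"claw": 3.9, "dp": [0, 0, -6], "roll": 0}, {"claw": 3.9, "dp": [1, 0.3, -9], "roll": 0}, {"claw": 3.9, "dp": [4, 1.6, -9.5], "roll": -3}, {"claw": 3.9, "dp": [8, 3.2, -9.5], "roll": -6}, {"claw": 3.9, "dp": [12, 4.9, -9.5], "roll": -10}, {"claw": 3.9, "dp": [16, 6.5, -9.5], "roll": -14}, {"claw": 3.9, "dp": [20, 8.2, -9.5], "roll": -18}, {"claw": 3.9, "dp": [22.5, 9.2, -9.5], "roll": -19.7}, {"claw": 3.9, "dp": [23.1, 9.5, -8.5], "roll": -19.7}, {"claw": 3.9, "dp": [23.1, 9.5, -6.5], "roll": -19.7}, {"claw": 3.9, "dp": [23.1, 9.5, -5], "roll": -19.7}, {"claw": 3.9, "dp": [23.1, 9.5, -5], "roll": -19.7}, {"claw": 3.9, "dp": [23.1, 9.5, -5], "roll": -19.7}]}}

```text
time_s: 15.75
eef_pos: [516.2, 211.5, 97.0]
tool_rot: [[-0.409, 0.913, -0.001], [0.913, 0.409, -0.001], [0.0, -0.002, -1.0]]
contact_force: [0.0, -0.3, -1.1]
grip_width: 0.484
```

Run:
```python
from h import *
x,y=tray(0,-64)
go((x,y,49.5,24.2))
```

```text
now t=15.8 [516.2 211.5  97. ] yang 24.1 claw 45.5
  -> [516.5 212.   49.5  24.2] dp [0.04 0.06 4.75] roll -0.1 q6~ -2.0
```

Emit:
{"api": "play_rows", "payload": {"targets": [{"claw": 3.9, "dp": [0, 0, 2.5], "roll": 0}, {"claw": 3.9, "dp": [0, 0, 4], "roll": 0}, {"claw": 3.9, "dp": [0, 0, 4.7], "roll": 0}, {"claw": 3.9, "dp": [0, 0, 4.7], "roll": 0}, {"claw": 3.9, "dp": [0, 0, 4.7], "roll": 0}, {"claw": 6.0, "dp": [0, 0, 4.7], "roll": 0}, {"claw": 6.0, "dp": [0, 0, 4.7], "roll": 0}, {"claw": 6.0, "dp": [0, 0, 4.7], "roll": 0}, {"claw": 6.0, "dp": [0, 0, 3], "roll": 0}, {"claw": 6.0, "dp": [0, 0, -1], "roll": 0}, {"claw": 6.0, "dp": [0, 0, -4.5], "roll": 0}, {"claw": 6.0, "dp": [0, 0, -4.5], "roll": 0}, {"claw": 6.0, "dp": [0, 0, -4.5], "roll": 0}]}}

```text
time_s: 17.05
eef_pos: [517.1, 212.5, 143.4]
tool_rot: [[-0.41, 0.912, 0.002], [0.912, 0.41, 0.001], [-0.0, 0.002, -1.0]]
contact_force: [0.4, -0.0, -0.5]
grip_width: 0.637
```

Run:
```python
from h import *
for c in('top','side'):
    p,d=shot(c)
    for s in segs(c,p,d):
        if s[1][2]>62:print(*s)
go((437.2,-80.5,140,0.2),(437.2,-80.5,90,0.2))
```

```text
wax [439.4, 194.1, 63.9, 13.9, 26.8, 19.2] 39 [207.0, 209.0]
pine [451.9, 369.3, 67.5, 24.2, 56.1, 11.4] 151 [144.0, 203.0]
pine [444.6, -133.5, 66.6, 28.4, 48.8, 11.3] 129 [327.0, 212.0]
pine [437.5, -80.6, 66.3, 28.0, 52.2, 0.4] 209 [308.0, 211.0]
pine [396.2, 292.0, 67.2, 29.4, 45.1, 114.7] 175 [172.0, 225.0]
wax [451.2, -188.0, 62.9, 33.0, 43.1, 8.1] 184 [319.0, 140.0]
wax [512.7, 228.5, 64.2, 44.9, 64.3, 114.3] 571 [206.0, 250.0]
wax [444.6, 180.4, 64.0, 28.3, 46.9, 114.0] 293 [245.0, 249.0]
pine [445.8, -134.0, 66.5, 30.5, 52.7, 7.0] 183 [312.0, 152.0]
pine [436.8, -81.7, 66.6, 30.3, 53.7, 0.6] 201 [306.0, 168.0]
pine [392.4, 296.4, 67.4, 29.3, 54.4, 113.6] 431 [236.0, 306.0]
pine [451.9, 362.5, 67.5, 29.8, 54.2, 24.4] 452 [191.0, 319.0]
now t=17.1 [515.7 212.1 141.4] yang 24.2 claw 60.4
  -> [ 4.372e+02 -8.050e+01  1.400e+02  2.000e-01] dp [-23.47 -19.14   0.17] roll 24.0 q6~ -11.0
  -> [ 4.372e+02 -8.050e+01  9.000e+01  2.000e-01] dp [-23.48 -19.13   5.17] roll 24.0 q6~ -11.0
```

Emit:
{"api": "play_rows", "payload": {"targets": [{"claw": 7.4, "dp": [-3.2, -2.6, 0], "roll": 3}, {"claw": 7.4, "dp": [-6.5, -5.3, 0], "roll": 7}, {"claw": 7.4, "dp": [-10, -8.1, 0], "roll": 11}, {"claw": 7.4, "dp": [-13.5, -11, 0], "roll": 15}, {"claw": 7.4, "dp": [-17, -13.8, 0], "roll": 19}, {"claw": 7.4, "dp": [-20.4, -16.6, 0], "roll": 23}, {"claw": 7.4, "dp": [-22.8, -18.6, 0], "roll": 24}, {"claw": 7.4, "dp": [-23.5, -19.1, 2], "roll": 24}, {"claw": 7.4, "dp": [-23.5, -19.1, 5], "roll": 24}, {"claw": 7.4, "dp": [-23.5, -19.1, 5], "roll": 24}, {"claw": 7.4, "dp": [-23.5, -19.1, 5], "roll": 24}, {"claw": 7.4, "dp": [-23.5, -19.1, 5], "roll": 24}]}}

```text
time_s: 18.35
eef_pos: [439.3, -80.1, 93.0]
tool_rot: [[-0.004, 1.0, 0.001], [1.0, 0.004, -0.0], [-0.0, 0.001, -1.0]]
contact_force: [-0.1, 0.6, -0.1]
grip_width: 0.791
```

Run:
```python
from h import *
p,d=shot('side')
for s in segs('side',p,d):
    if s[1][2]>62:print(*s)
go((437.2,-80.9,48,0.3))
```

```text
wax [512.8, 228.1, 64.4, 44.5, 66.1, 113.7] 572 [206.0, 250.0]
wax [444.2, 181.0, 64.1, 28.2, 47.1, 114.5] 296 [245.0, 249.0]
pine [448.5, -133.6, 66.6, 30.3, 46.8, 7.6] 155 [311.0, 152.0]
pine [437.0, -80.7, 66.3, 29.3, 54.5, 0.5] 184 [305.0, 167.0]
pine [398.8, 282.2, 67.4, 22.1, 28.6, 24.2] 170 [237.0, 298.0]
now t=18.4 [439.6 -80.2  93.3] yang 0.2 claw 74.2
  -> [ 4.372e+02 -8.090e+01  4.800e+01  3.000e-01] dp [-0.07 -0.25  4.53] roll -0.1 q6~ -11.0
```

Emit:
{"api": "play_rows", "payload": {"targets": [{"claw": 7.4, "dp": [-0.1, -0.2, 2.2], "roll": 0}, {"claw": 7.4, "dp": [-0.1, -0.2, 3.8], "roll": 0}, {"claw": 7.4, "dp": [-0.1, -0.2, 4.5], "roll": 0}, {"claw": 7.4, "dp": [-0.1, -0.2, 4.5], "roll": 0}, {"claw": 7.4, "dp": [-0.1, -0.2, 4.5], "roll": 0}, {"claw": 4.8, "dp": [-0.1, -0.2, 4.5], "roll": 0}, {"claw": 4.8, "dp": [-0.1, -0.2, 4.5], "roll": 0}, {"claw": 4.8, "dp": [-0.1, -0.2, 4.5], "roll": 0}, {"claw": 4.8, "dp": [-0.1, -0.2, 4.5], "roll": 0}, {"claw": 4.8, "dp": [-0.1, -0.2, 4.5], "roll": 0}, {"claw": 4.8, "dp": [-0.1, -0.2, 4.5], "roll": 0}]}}

```text
time_s: 19.5
eef_pos: [437.0, -81.3, 47.9]
tool_rot: [[-0.003, 1.0, 0.001], [1.0, 0.003, -0.0], [-0.0, 0.001, -1.0]]
contact_force: [-1.0, -0.5, 5.0]
grip_width: 0.582
```

Run:
```python
from h import *
x,y=tray(0,63)
go((x,y,140,24.2),(x,y,50,24.2))
```

```text
now t=19.5 [437.  -81.3  47.9] yang 0.2 claw 54.7
  -> [464.5 327.9 140.   24.2] dp [40.91  2.88 -9.21] roll -24.0 q6~ 11.0
  -> [464.5 327.9  50.   24.2] dp [40.91  2.87 -0.21] roll -24.0 q6~ 11.0
```

Emit:
{"api": "play_rows", "payload": {"targets": [{"claw": 4.8, "dp": [0, 0, -3], "roll": 0}, {"claw": 4.8, "dp": [0, 0, -6], "roll": 0}, {"claw": 4.8, "dp": [1, 0, -9], "roll": 0}, {"claw": 4.8, "dp": [4, 0.3, -9.8], "roll": -2}, {"claw": 4.8, "dp": [8, 0.6, -9.8], "roll": -5}, {"claw": 4.8, "dp": [12, 0.9, -9.8], "roll": -8}, {"claw": 4.8, "dp": [16, 1.1, -9.8], "roll": -11}, {"claw": 4.8, "dp": [20, 1.4, -9.8], "roll": -13}, {"claw": 4.8, "dp": [24, 1.7, -9.8], "roll": -16}, {"claw": 4.8, "dp": [28, 2, -9.8], "roll": -18}, {"claw": 4.8, "dp": [32, 2.3, -9.8], "roll": -20}, {"claw": 4.8, "dp": [36, 2.6, -9.8], "roll": -22}, {"claw": 4.8, "dp": [39.5, 2.8, -9.8], "roll": -24}, {"claw": 4.8, "dp": [40.9, 2.9, -8.5], "roll": -24}, {"claw": 4.8, "dp": [40.9, 2.9, -6.5], "roll": -24}, {"claw": 4.8, "dp": [40.9, 2.9, -5], "roll": -24}, {"claw": 4.8, "dp": [40.9, 2.9, -5], "roll": -24}, {"claw": 4.8, "dp": [40.9, 2.9, -5], "roll": -24}]}}

```text
time_s: 21.3
eef_pos: [464.2, 327.0, 96.8]
tool_rot: [[-0.409, 0.913, -0.001], [0.913, 0.409, -0.001], [-0.0, -0.002, -1.0]]
contact_force: [-0.2, -0.2, -0.5]
grip_width: 0.581
```

Run:
```python
from h import *
x,y=tray(0,63)
p,d=shot('side','side4.png')
for s in segs('side',p,d):
    if s[1][2]>62:print(*s)
go((x,y,49.5,24.2))
```

```text
wax [510.0, 208.5, 64.4, 23.9, 28.9, 114.3] 122 [214.0, 243.0]
wax [444.3, 180.5, 64.1, 28.2, 46.5, 114.9] 272 [246.0, 249.0]
pine [392.5, 296.2, 67.3, 29.2, 55.2, 113.8] 432 [236.0, 306.0]
pine [450.8, 362.4, 67.5, 29.1, 52.0, 24.2] 428 [192.0, 319.0]
now t=21.4 [464.7 327.3  97.6] yang 24.1 claw 54.4
  -> [464.5 327.9  49.5  24.2] dp [ 0.06 -0.    4.81] roll -0.1 q6~ 11.0
```

Emit:
{"api": "play_rows", "payload": {"targets": [{"claw": 4.8, "dp": [0, 0, 2.5], "roll": 0}, {"claw": 4.8, "dp": [0, 0, 4], "roll": 0}, {"claw": 4.8, "dp": [0, 0, 4.8], "roll": 0}, {"claw": 4.8, "dp": [0, 0, 4.8], "roll": 0}, {"claw": 4.8, "dp": [0, 0, 4.8], "roll": 0}, {"claw": 6.6, "dp": [0, 0, 4.8], "roll": 0}, {"claw": 6.6, "dp": [0, 0, 4.8], "roll": 0}, {"claw": 6.6, "dp": [0, 0, 4.8], "roll": 0}, {"claw": 6.6, "dp": [0, 0, 3], "roll": 0}, {"claw": 6.6, "dp": [0, 0, -1], "roll": 0}, {"claw": 6.6, "dp": [0, 0, -4.5], "roll": 0}, {"claw": 6.6, "dp": [0, 0, -4.5], "roll": 0}, {"claw": 6.6, "dp": [0, 0, -4.5], "roll": 0}]}}

```text
time_s: 22.65
eef_pos: [464.8, 328.0, 143.3]
tool_rot: [[-0.41, 0.912, 0.002], [0.912, 0.41, 0.001], [0.0, 0.002, -1.0]]
contact_force: [0.1, -0.7, 0.0]
grip_width: 0.702
```

Run:
```python
from h import *
for c in('top','side'):
    p,d=shot(c)
    for s in segs(c,p,d):
        if s[1][2]>62:print(*s)
go((445,-133,140,6.5),(445,-133,90,6.5))
```

```text
wax [520.8, 211.9, 64.6, 28.5, 44.9, 23.8] 173 [202.0, 180.0]
wax [507.7, 244.4, 64.4, 28.5, 44.3, 24.9] 172 [190.0, 185.0]
wax [445.7, 179.9, 64.6, 27.2, 44.8, 113.7] 170 [213.0, 207.0]
pine [472.1, 320.6, 67.6, 15.3, 52.2, 25.2] 86 [161.0, 195.0]
pine [444.5, -133.2, 66.5, 27.7, 48.7, 10.1] 129 [327.0, 212.0]
pine [397.0, 290.4, 67.5, 29.2, 41.6, 114.0] 159 [172.0, 225.0]
wax [444.3, 180.7, 64.1, 28.4, 46.7, 114.2] 295 [245.0, 249.0]
pine [467.2, 327.3, 67.4, 30.0, 54.0, 24.5] 401 [196.0, 299.0]
pine [392.4, 296.4, 67.3, 29.3, 54.4, 114.1] 433 [236.0, 306.0]
pine [451.9, 362.6, 67.3, 29.5, 54.3, 24.3] 455 [191.0, 319.0]
now t=22.8 [463.6 327.3 141.3] yang 24.2 claw 66.1
  -> [ 445.  -133.   140.     6.5] dp [-41.23 -20.54   0.19] roll 17.7 q6~ -23.0
  -> [ 445.  -133.    90.     6.5] dp [-41.23 -20.53   5.19] roll 17.7 q6~ -23.0
```

Emit:
{"api": "play_rows", "payload": {"targets": [{"claw": 7.4, "dp": [-3.6, -1.8, 0], "roll": 1}, {"claw": 7.4, "dp": [-7.5, -3.7, 0], "roll": 3}, {"claw": 7.4, "dp": [-11.4, -5.7, 0], "roll": 5}, {"claw": 7.4, "dp": [-15.4, -7.7, 0], "roll": 7}, {"claw": 7.4, "dp": [-19.4, -9.7, 0], "roll": 8}, {"claw": 7.4, "dp": [-23.4, -11.7, 0], "roll": 10}, {"claw": 7.4, "dp": [-27.4, -13.7, 0], "roll": 12}, {"claw": 7.4, "dp": [-31.4, -15.6, 0], "roll": 14}, {"claw": 7.4, "dp": [-35.4, -17.6, 0], "roll": 16}, {"claw": 7.4, "dp": [-39, -19.4, 0], "roll": 17.7}, {"claw": 7.4, "dp": [-41.2, -20.5, 2], "roll": 17.7}, {"claw": 7.4, "dp": [-41.2, -20.5, 5], "roll": 17.7}, {"claw": 7.4, "dp": [-41.2, -20.5, 5], "roll": 17.7}, {"claw": 7.4, "dp": [-41.2, -20.5, 5], "roll": 17.7}, {"claw": 7.4, "dp": [-41.2, -20.5, 5], "roll": 17.7}]}}

```text
time_s: 24.25
eef_pos: [446.7, -131.7, 93.0]
tool_rot: [[-0.114, 0.994, 0.001], [0.994, 0.114, -0.0], [-0.0, 0.001, -1.0]]
contact_force: [-0.1, -0.2, 0.9]
grip_width: 0.787
```

Run:
```python
from h import *
p,d=shot('side')
for s in segs('side',p,d):
    if s[1][2]>62:print(*s)
go((445.5,-133,48,6.5))
```

```text
wax [451.2, -188.2, 63.0, 30.7, 43.1, 9.3] 180 [319.0, 140.0]
wax [512.6, 229.0, 64.2, 45.4, 66.1, 113.2] 575 [206.0, 250.0]
wax [444.8, 179.9, 64.3, 28.6, 47.4, 114.2] 293 [245.0, 249.0]
pine [445.9, -134.9, 66.5, 29.4, 52.9, 7.4] 163 [312.0, 152.0]
now t=24.3 [ 446.9 -131.7   93.3] yang 6.5 claw 73.7
  -> [ 445.5 -133.    48.     6.5] dp [-0.11 -0.16  4.53] roll 0.0 q6~ -23.0
```

Emit:
{"api": "play_rows", "payload": {"targets": [{"claw": 7.4, "dp": [-0.2, -0.1, 2.2], "roll": 0}, {"claw": 7.4, "dp": [-0.2, -0.1, 3.8], "roll": 0}, {"claw": 7.4, "dp": [-0.2, -0.1, 4.5], "roll": 0}, {"claw": 7.4, "dp": [-0.2, -0.1, 4.5], "roll": 0}, {"claw": 7.4, "dp": [-0.2, -0.1, 4.5], "roll": 0}, {"claw": 4.8, "dp": [-0.2, -0.1, 4.5], "roll": 0}, {"claw": 4.8, "dp": [-0.2, -0.1, 4.5], "roll": 0}, {"claw": 4.8, "dp": [-0.2, -0.1, 4.5], "roll": 0}, {"claw": 4.8, "dp": [-0.2, -0.1, 4.5], "roll": 0}, {"claw": 4.8, "dp": [-0.2, -0.1, 4.5], "roll": 0}, {"claw": 4.8, "dp": [-0.2, -0.1, 4.5], "roll": 0}]}}

```text
time_s: 25.4
eef_pos: [445.7, -134.2, 48.0]
tool_rot: [[-0.113, 0.994, 0.001], [0.994, 0.113, -0.0], [-0.0, 0.001, -1.0]]
contact_force: [-0.7, 0.7, 6.3]
grip_width: 0.583
```

Run:
```python
from h import *
x,y=tray(0,28)
go((x,y,140,24.2),(x,y,50,24.2))
```

```text
now t=25.4 [ 445.7 -134.2   48. ] yang 6.5 claw 54.8
  -> [478.8 295.9 140.   24.2] dp [42.37  8.15 -9.21] roll -17.7 q6~ 8.0
  -> [478.8 295.9  50.   24.2] dp [42.37  8.14 -0.21] roll -17.7 q6~ 8.0
```

Emit:
{"api": "play_rows", "payload": {"targets": [{"claw": 4.8, "dp": [0, 0, -3], "roll": 0}, {"claw": 4.8, "dp": [0, 0, -6], "roll": 0}, {"claw": 4.8, "dp": [1, 0.2, -9], "roll": 0}, {"claw": 4.8, "dp": [4, 0.8, -9.8], "roll": -2}, {"claw": 4.8, "dp": [8, 1.5, -9.8], "roll": -4}, {"claw": 4.8, "dp": [12, 2.3, -9.8], "roll": -6}, {"claw": 4.8, "dp": [16, 3.1, -9.8], "roll": -8}, {"claw": 4.8, "dp": [20, 3.9, -9.8], "roll": -10}, {"claw": 4.8, "dp": [24, 4.6, -9.8], "roll": -12}, {"claw": 4.8, "dp": [28, 5.4, -9.8], "roll": -14}, {"claw": 4.8, "dp": [32, 6.2, -9.8], "roll": -15}, {"claw": 4.8, "dp": [36, 7, -9.8], "roll": -16}, {"claw": 4.8, "dp": [40, 7.7, -9.8], "roll": -17}, {"claw": 4.8, "dp": [42.4, 8.1, -9], "roll": -17.7}, {"claw": 4.8, "dp": [42.4, 8.1, -7], "roll": -17.7}, {"claw": 4.8, "dp": [42.4, 8.1, -5], "roll": -17.7}, {"claw": 4.8, "dp": [42.4, 8.1, -5], "roll": -17.7}, {"claw": 4.8, "dp": [42.4, 8.1, -5], "roll": -17.7}]}}

```text
time_s: 27.2
eef_pos: [477.9, 296.2, 97.2]
tool_rot: [[-0.409, 0.912, -0.001], [0.912, 0.409, -0.0], [0.0, -0.001, -1.0]]
contact_force: [0.3, 0.1, -0.1]
grip_width: 0.582
```

Run:
```python
from h import *
x,y=tray(0,28)
go((x,y,49.5,24.2))
```

```text
now t=27.2 [477.9 296.2  97.2] yang 24.2 claw 54.7
  -> [478.8 295.9  49.5  24.2] dp [-0.06  0.08  4.77] roll -0.0 q6~ 8.0
```

Emit:
{"api": "play_rows", "payload": {"targets": [{"claw": 4.8, "dp": [-0.1, 0, 2.5], "roll": 0}, {"claw": 4.8, "dp": [-0.1, 0, 4], "roll": 0}, {"claw": 4.8, "dp": [-0.1, 0, 4.8], "roll": 0}, {"claw": 4.8, "dp": [-0.1, 0, 4.8], "roll": 0}, {"claw": 4.8, "dp": [-0.1, 0, 4.8], "roll": 0}, {"claw": 6.6, "dp": [-0.1, 0, 4.8], "roll": 0}, {"claw": 6.6, "dp": [-0.1, 0, 4.8], "roll": 0}, {"claw": 6.6, "dp": [-0.1, 0, 4.8], "roll": 0}, {"claw": 6.6, "dp": [-0.1, 0, 3], "roll": 0}, {"claw": 6.6, "dp": [0, 0, -1], "roll": 0}, {"claw": 6.6, "dp": [0, 0, -4.5], "roll": 0}, {"claw": 6.6, "dp": [0, 0, -4.5], "roll": 0}, {"claw": 6.6, "dp": [0, 0, -4.5], "roll": 0}]}}

```text
time_s: 28.5
eef_pos: [478.4, 296.5, 143.3]
tool_rot: [[-0.41, 0.912, 0.002], [0.912, 0.41, 0.001], [0.0, 0.002, -1.0]]
contact_force: [-0.2, -0.2, -0.9]
grip_width: 0.699
```

Run:
```python
from h import *
for c in('top','side'):
    p,d=shot(c)
    for s in segs(c,p,d):
        if s[1][2]>62:print(*s)
go((450.5,-187.7,140,8.5),(450.5,-187.7,90,8.5))
```

```text
wax [521.6, 212.2, 64.7, 28.3, 43.6, 23.8] 171 [202.0, 180.0]
wax [507.2, 244.0, 64.4, 28.4, 44.4, 25.2] 173 [190.0, 185.0]
wax [445.6, 179.9, 64.4, 27.7, 44.7, 112.3] 170 [213.0, 207.0]
pine [497.7, 290.7, 67.1, 8.5, 29.7, 26.1] 37 [173.0, 188.0]
pine [451.5, 364.2, 67.1, 24.7, 51.0, 23.1] 99 [145.0, 207.0]
pine [387.6, 311.4, 67.8, 22.0, 29.6, 19.4] 87 [164.0, 228.0]
wax [450.4, -186.8, 62.6, 29.6, 42.6, 9.5] 143 [319.0, 141.0]
wax [444.8, 180.1, 64.3, 28.7, 46.4, 114.9] 291 [245.0, 249.0]
wax [509.3, 251.6, 64.4, 19.0, 31.4, 26.6] 94 [198.0, 260.0]
pine [481.1, 295.9, 67.4, 30.0, 53.8, 24.9] 369 [200.0, 283.0]
pine [467.7, 327.3, 67.3, 29.8, 54.5, 23.4] 428 [195.0, 299.0]
pine [392.5, 296.3, 67.4, 29.3, 54.4, 114.6] 432 [236.0, 306.0]
pine [451.7, 362.6, 67.5, 29.9, 54.4, 24.2] 454 [191.0, 319.0]
now t=28.6 [477.1 295.9 141.4] yang 24.2 claw 66.3
  -> [ 450.5 -187.7  140.     8.5] dp [-43.03 -22.23   0.18] roll 15.7 q6~ -31.0
  -> [ 450.5 -187.7   90.     8.5] dp [-43.03 -22.22   5.18] roll 15.7 q6~ -31.0
```

Emit:
{"api": "play_rows", "payload": {"targets": [{"claw": 6.6, "dp": [-3.6, -1.9, 0], "roll": 1}, {"claw": 6.6, "dp": [-7.5, -3.9, 0], "roll": 3}, {"claw": 6.6, "dp": [-11.4, -5.9, 0], "roll": 5}, {"claw": 6.6, "dp": [-15.4, -8, 0], "roll": 7}, {"claw": 6.6, "dp": [-19.4, -10, 0], "roll": 8}, {"claw": 6.6, "dp": [-23.4, -12.1, 0], "roll": 10}, {"claw": 6.6, "dp": [-27.4, -14.2, 0], "roll": 12}, {"claw": 6.6, "dp": [-31.4, -16.2, 0], "roll": 13}, {"claw": 6.6, "dp": [-35.4, -18.3, 0], "roll": 14}, {"claw": 6.6, "dp": [-39, -20.2, 0], "roll": 15}, {"claw": 6.6, "dp": [-41.8, -21.6, 0], "roll": 15.7}, {"claw": 6.6, "dp": [-43, -22.3, 2], "roll": 15.7}, {"claw": 6.6, "dp": [-43, -22.3, 5], "roll": 15.7}, {"claw": 6.6, "dp": [-43, -22.3, 5], "roll": 15.7}, {"claw": 6.6, "dp": [-43, -22.3, 5], "roll": 15.7}, {"claw": 6.6, "dp": [-43, -22.3, 5], "roll": 15.7}]}}

```text
time_s: 30.2
eef_pos: [451.2, -187.2, 93.1]
tool_rot: [[-0.148, 0.989, 0.001], [0.989, 0.148, -0.0], [-0.0, 0.001, -1.0]]
contact_force: [0.2, 0.1, -0.2]
grip_width: 0.702
```

Run:
```python
from h import *
p,d=shot('side')
for s in segs('side',p,d):
    if s[1][2]>62:print(*s)
go((450.5,-187.4,47.6,8.7))
```

```text
wax [451.1, -187.8, 62.7, 30.2, 43.0, 9.1] 187 [319.0, 140.0]
wax [512.6, 228.9, 64.1, 45.3, 65.0, 114.2] 575 [206.0, 250.0]
wax [444.6, 180.3, 64.1, 28.5, 46.6, 113.9] 292 [245.0, 249.0]
pine [451.9, 362.8, 67.4, 29.6, 54.3, 24.1] 455 [191.0, 319.0]
now t=30.2 [ 451.5 -187.3   93.4] yang 8.5 claw 66.0
  -> [ 450.5 -187.4   47.6    8.7] dp [ 0.01 -0.11  4.58] roll -0.2 q6~ -31.0
```

Emit:
{"api": "play_rows", "payload": {"targets": [{"claw": 6.6, "dp": [0, -0.1, 2.2], "roll": 0}, {"claw": 6.6, "dp": [0, -0.1, 3.8], "roll": 0}, {"claw": 6.6, "dp": [0, -0.1, 4.5], "roll": 0}, {"claw": 6.6, "dp": [0, -0.1, 4.5], "roll": 0}, {"claw": 6.6, "dp": [0, -0.1, 4.5], "roll": 0}, {"claw": 3.9, "dp": [0, -0.1, 4.5], "roll": 0}, {"claw": 3.9, "dp": [0, -0.1, 4.5], "roll": 0}, {"claw": 3.9, "dp": [0, -0.1, 4.5], "roll": 0}, {"claw": 3.9, "dp": [0, -0.1, 4.5], "roll": 0}, {"claw": 3.9, "dp": [0, -0.1, 4.5], "roll": 0}, {"claw": 3.9, "dp": [0, -0.1, 4.5], "roll": 0}]}}

```text
time_s: 31.35
eef_pos: [450.0, -187.6, 48.0]
tool_rot: [[-0.147, 0.989, 0.001], [0.989, 0.147, -0.0], [-0.0, 0.001, -1.0]]
contact_force: [0.1, 0.5, 5.2]
grip_width: 0.485
```

Run:
```python
from h import *
for q in((512.6,228.9),(521,212),(507,244)):
    print((np.array([[np.cos(YAW),np.sin(YAW)],[-np.sin(YAW),np.cos(YAW)]])@(np.array(q)-TO)).round(1))
x,y=tray(0,-99)
go((x,y,140,24.2),(x,y,50,24.2))
```

```text
[  3.3 -47. ]
[  4.1 -65.9]
[  4.4 -30.9]
now t=31.4 [ 450.  -187.6   48. ] yang 8.5 claw 45.6
  -> [530.9 180.1 140.   24.2] dp [35.18 13.42 -9.21] roll -15.7 q6~ -5.0
  -> [530.9 180.1  50.   24.2] dp [35.18 13.41 -0.21] roll -15.7 q6~ -5.0
```

Run:
```python
from h import *
for c in('side','top'):
    z=np.load(c+'0.npz');W=cloud(c,z['d']).reshape(-1,3)
    for y0 in range(0,260,20):
        Q=W[(W[:,2]>120)&(W[:,2]<450)&(W[:,1]>=y0)&(W[:,1]<y0+20)&(W[:,0]>350)&(W[:,0]<900)]
        if len(Q):print(c,y0,len(Q),Q[:,0].min().round(),Q[:,2].max().round())
x,y=tray(0,-100)
go((440,-60,145,8.5),(440,120,145,15),(x,y,145,24.2),(x,y,97,24.2))
```

```text
side 0 1470 564.0 333.0
side 20 1490 583.0 332.0
side 40 1530 592.0 332.0
side 60 1537 610.0 331.0
side 80 1593 629.0 327.0
side 100 1515 653.0 308.0
side 120 3349 676.0 305.0
top 0 333 578.0 334.0
top 20 650 592.0 334.0
top 40 1143 594.0 333.0
top 60 1059 613.0 335.0
top 80 1029 632.0 329.0
top 100 720 662.0 310.0
top 120 444 679.0 301.0
now t=31.4 [ 450.  -187.6   48. ] yang 8.5 claw 45.6
  -> [440.  -60.  145.    8.5] dp [12.77  0.89 -9.71] roll -0.0 q6~ -16.0
  -> [440 120 145  15] dp [30.57  3.55 -9.72] roll -6.5 q6~ 0.0
  -> [531.3 179.2 145.   24.2] dp [35.08 13.45 -9.71] roll -15.7 q6~ -6.0
  -> [531.3 179.2  97.   24.2] dp [35.08 13.44 -4.91] roll -15.7 q6~ -6.0
```

A straight line would bring the gripper body too close to the cabinet corner, so I route via (440,120).

Emit:
{"api": "play_rows", "payload": {"targets": [{"claw": 3.9, "dp": [0, 0, -3], "roll": 0}, {"claw": 3.9, "dp": [0, 0, -6], "roll": 0}, {"claw": 3.9, "dp": [1, 0, -9], "roll": 0}, {"claw": 3.9, "dp": [4, 0.2, -9.7], "roll": 0}, {"claw": 3.9, "dp": [8, 0.5, -9.7], "roll": 0}, {"claw": 3.9, "dp": [12, 0.9, -9.7], "roll": 0}, {"claw": 3.9, "dp": [16, 1.4, -9.7], "roll": -1}, {"claw": 3.9, "dp": [20, 2, -9.7], "roll": -2}, {"claw": 3.9, "dp": [24, 2.6, -9.7], "roll": -3}, {"claw": 3.9, "dp": [27.5, 3.1, -9.7], "roll": -5}, {"claw": 3.9, "dp": [30.3, 3.6, -9.7], "roll": -7}, {"claw": 3.9, "dp": [31.6, 6, -9.7], "roll": -9}, {"claw": 3.9, "dp": [32.8, 8.5, -9.7], "roll": -11}, {"claw": 3.9, "dp": [34, 11, -9.7], "roll": -14}, {"claw": 3.9, "dp": [35, 13, -9.7], "roll": -15.7}, {"claw": 3.9, "dp": [35.1, 13.4, -8], "roll": -15.7}, {"claw": 3.9, "dp": [35.1, 13.4, -6], "roll": -15.7}, {"claw": 3.9, "dp": [35.1, 13.4, -5], "roll": -15.7}, {"claw": 3.9, "dp": [35.1, 13.4, -5], "roll": -15.7}, {"claw": 3.9, "dp": [35.1, 13.4, -5], "roll": -15.7}]}}

```text
time_s: 33.35
eef_pos: [530.6, 179.4, 97.6]
tool_rot: [[-0.409, 0.912, -0.0], [0.912, 0.409, 0.0], [0.0, 0.0, -1.0]]
contact_force: [0.7, 0.2, -0.6]
grip_width: 0.486
```

Run:
```python
from h import *
x,y=tray(0,-100)
go((x,y,49.5,24.2))
```

```text
now t=33.4 [530.6 179.4  97.6] yang 24.2 claw 45.7
  -> [531.3 179.2  49.5  24.2] dp [-0.05  0.05  4.81] roll -0.0 q6~ -6.0
```

Emit:
{"api": "play_rows", "payload": {"targets": [{"claw": 3.9, "dp": [0, 0, 2.5], "roll": 0}, {"claw": 3.9, "dp": [0, 0, 4], "roll": 0}, {"claw": 3.9, "dp": [0, 0, 4.8], "roll": 0}, {"claw": 3.9, "dp": [0, 0, 4.8], "roll": 0}, {"claw": 3.9, "dp": [0, 0, 4.8], "roll": 0}, {"claw": 6.0, "dp": [0, 0, 4.8], "roll": 0}, {"claw": 6.0, "dp": [0, 0, 4.8], "roll": 0}, {"claw": 6.0, "dp": [0, 0, 4.8], "roll": 0}, {"claw": 6.0, "dp": [0, 0, 3], "roll": 0}, {"claw": 6.0, "dp": [0, 0, -1], "roll": 0}, {"claw": 6.0, "dp": [0, 0, -4.5], "roll": 0}, {"claw": 6.0, "dp": [0, 0, -7], "roll": 0}, {"claw": 6.0, "dp": [0, 0, -7], "roll": 0}]}}

```text
time_s: 34.65
eef_pos: [533.3, 180.1, 171.7]
tool_rot: [[-0.409, 0.912, 0.009], [0.912, 0.409, 0.002], [-0.002, 0.009, -1.0]]
contact_force: [0.5, 1.0, -0.9]
grip_width: 0.639
```

Run:
```python
from h import *
for c in('top','side'):
    p,d=shot(c,c+'5.png')
    for s in segs(c,p,d):
        if s[1][2]>62:print(*s)
    W=cloud(c,d);hsv=cv2.cvtColor(p,cv2.COLOR_RGB2HSV).astype(int)
    m=((hsv[...,0]<8)|(hsv[...,0]>172))&(hsv[...,1]>150)&(d>0)&(W[...,2]>84)&(W[...,2]<120)
    Q=W[m];print(c,'red',len(Q),np.median(Q,0).round(1) if len(Q) else '')
for a in range(0,91,15):
    t=np.radians(a);print(a,tray(-123*np.cos(t),-123*np.sin(t)).round(1))
go()
```

```text
wax [507.5, 244.2, 64.6, 28.8, 44.6, 24.5] 174 [190.0, 185.0]
wax [445.5, 179.8, 64.1, 27.8, 44.8, 113.9] 170 [213.0, 207.0]
pine [483.4, 283.4, 67.9, 9.1, 45.5, 13.4] 49 [175.0, 195.0]
pine [469.2, 327.7, 67.5, 29.1, 53.6, 24.3] 179 [158.0, 198.0]
pine [453.5, 362.3, 67.5, 30.1, 53.4, 25.1] 224 [146.0, 204.0]
pine [385.8, 319.7, 67.2, 10.0, 29.9, 177.7] 31 [161.0, 228.0]
top red 0 
wax [520.2, 210.9, 63.9, 44.9, 104.1, 112.7] 882 [208.0, 243.0]
wax [444.7, 180.0, 64.2, 28.4, 46.4, 114.3] 294 [245.0, 249.0]
pine [481.3, 295.6, 67.4, 30.2, 53.9, 24.4] 382 [199.0, 283.0]
pine [467.5, 327.5, 67.4, 29.5, 54.1, 23.9] 421 [195.0, 299.0]
pine [392.4, 296.4, 67.1, 29.1, 54.4, 114.4] 430 [236.0, 306.0]
pine [451.5, 363.0, 67.4, 29.2, 54.5, 23.4] 451 [191.0, 319.0]
side red 60 [373.6 226.6 112.8]
0 [378.1 220. ]
15 [395.  192.7]
30 [418.4 170.6]
45 [446.6 155.4]
60 [477.9 148. ]
75 [510. 149.]
90 [540.7 158.2]
now t=34.8 [530.5 179.5 167.5] yang 24.2 claw 59.7
```

Run:
```python
from h import *
for c in('side','top'):
    z=np.load(c+'0.npz');p,d=z['p'],z['d'];W=cloud(c,d);hsv=cv2.cvtColor(p,cv2.COLOR_RGB2HSV).astype(int)
    m=((hsv[...,0]<8)|(hsv[...,0]>172))&(hsv[...,1]>120)&(d>0)&(W[...,2]>84)&(W[...,2]<122)&(W[...,0]<420)
    Q=W[m];print(c,'red',len(Q),Q.min(0).round(1),Q.max(0).round(1))
    T=Q[Q[:,2]>110];print(' top',len(T),T.min(0).round(1),T.max(0).round(1))
    # bar: bright pixels at z 76-86
    m=(hsv[...,1]<50)&(hsv[...,2]>150)&(d>0)&(W[...,2]>76)&(W[...,2]<87)&(W[...,0]>350)&(W[...,0]<520)&(W[...,1]>190)&(W[...,1]<300)
    Q=W[m][:,:2].astype(np.float32)
    if len(Q)>20:print(' bar',len(Q),cv2.minAreaRect(Q),W[m][:,2].mean())
a=cv2.imread('pics/side5.png')[90:350,130:400];cv2.imwrite('pics/s5.png',cv2.resize(a,None,fx=2.3,fy=2.3,interpolation=cv2.INTER_CUBIC))
go((377.5,220,167,-65.8),(377.5,220,92,-65.8))
```

```text
side red 61 [369.7 217.1  87.3] [380.2 231.1 116.7]
 top 38 [369.8 217.1 110.1] [380.2 231.1 116.7]
 bar 473 ((431.50537109375, 246.4832000732422), (138.9188690185547, 20.127071380615234), 22.43886947631836) 81.508292215202
top red 20 [371.3 217.1  96.7] [381.7 228.9 119.6]
 top 14 [373.6 217.6 111.5] [381.5 228.1 119.6]
 bar 328 ((432.20294189453125, 245.98037719726562), (137.2128448486328, 20.23427963256836), 22.186105728149414) 81.64791405596438
now t=34.8 [530.5 179.5 167.5] yang 24.2 claw 59.7
  -> [377.5 220.  167.  -65.8] dp [  9.96 -12.29   0.04] roll 90.0 q6~ 96.0
  -> [377.5 220.   92.  -65.8] dp [  9.96 -12.3    7.54] roll 90.0 q6~ 96.0
```

View pics/s5.png

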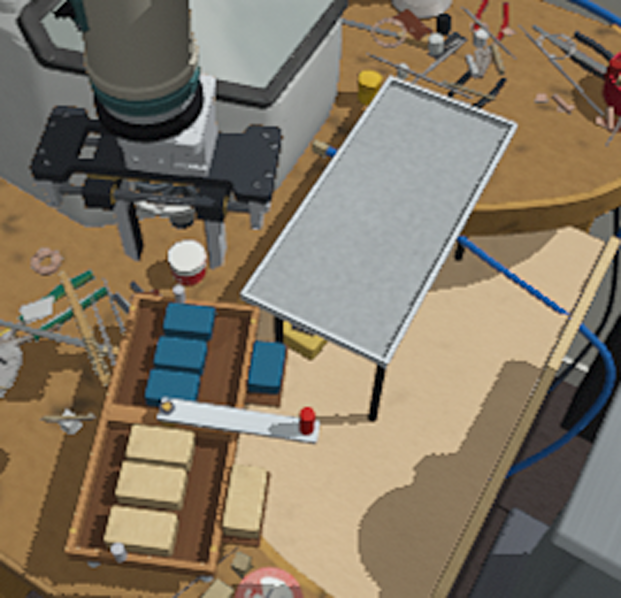

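All six blocks are flat in their bays: wax at zoomed (190,318), (180,352) and (172,386), pine at (160,445), (150,485) and (140,530). The bar sits at about -2°, with its post near (376.7,223.6) mm. Next I straddle the post.

Emit:
{"api": "play_rows", "payload": {"targets": [{"claw": 4.0, "dp": [1, -1.5, 0], "roll": 8}, {"claw": 4.0, "dp": [2, -3, 0], "roll": 16}, {"claw": 4.0, "dp": [3, -5, 0], "roll": 24}, {"claw": 4.0, "dp": [5, -7, 0], "roll": 32}, {"claw": 4.0, "dp": [7, -9, 0], "roll": 40}, {"claw": 4.0, "dp": [9, -11, 0], "roll": 48}, {"claw": 4.0, "dp": [10.3, -12.2, 0], "roll": 56}, {"claw": 4.0, "dp": [10.3, -12.2, 0], "roll": 64}, {"claw": 4.0, "dp": [10.3, -12.2, 0], "roll": 72}, {"claw": 4.0, "dp": [10.3, -12.2, 0], "roll": 80}, {"claw": 4.0, "dp": [10.3, -12.2, 0], "roll": 88}, {"claw": 4.0, "dp": [10.3, -12.2, 0], "roll": 91.5}, {"claw": 4.0, "dp": [10.3, -12.2, 0], "roll": 91.5}, {"claw": 4.0, "dp": [10.3, -12.2, 0], "roll": 91.5}, {"claw": 4.0, "dp": [10.3, -12.2, 0], "roll": 91.5}]}}

```text
time_s: 36.25
eef_pos: [376.6, 223.3, 166.8]
tool_rot: [[0.922, 0.386, -0.001], [0.386, -0.922, -0.0], [-0.001, -0.0, -1.0]]
contact_force: [-0.2, -0.1, -0.3]
grip_width: 0.428
```

Run:
```python
from h import *
go((376.7,223.6,92,-67.5))
p,d=shot('side','side6.png')
cv2.imwrite('pics/s6.png',cv2.resize(cv2.imread('pics/side6.png')[130:350,150:400],None,fx=2.5,fy=2.5))
```

```text
now t=36.2 [376.6 223.3 166.8] yang -67.3 claw 40.2
  -> [376.7 223.6  92.  -67.5] dp [ 0.03 -0.02  7.48] roll 0.2 q6~ 98.0
```

View pics/s6.png

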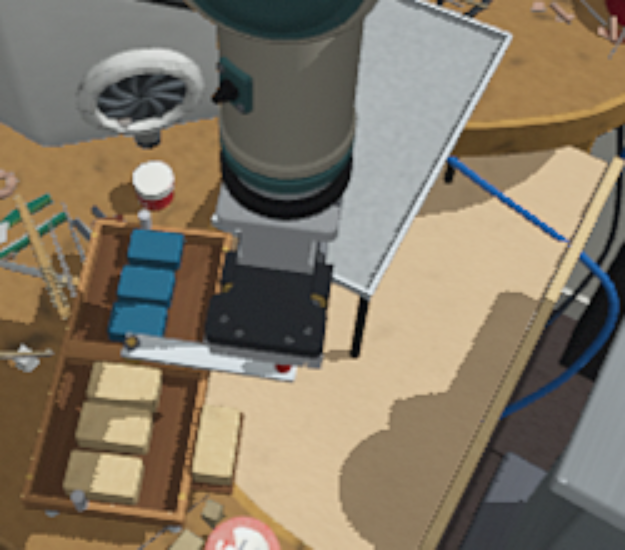

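Emit:
{"api": "play_rows", "payload": {"targets": [{"claw": 4.0, "dp": [0, 0, 3], "roll": 0}, {"claw": 4.0, "dp": [0, 0, 5], "roll": 0}, {"claw": 4.0, "dp": [0, 0, 6.5], "roll": 0}, {"claw": 4.0, "dp": [0, 0, 7.4], "roll": 0}, {"claw": 4.0, "dp": [0, 0, 7.4], "roll": 0}, {"claw": 2.4, "dp": [0, 0, 7.4], "roll": 0}, {"claw": 2.4, "dp": [0, 0, 7.4], "roll": 0}, {"claw": 2.4, "dp": [0, 0, 7.4], "roll": 0}, {"claw": 2.4, "dp": [0, 0, 7.4], "roll": 0}]}}

```text
time_s: 37.2
eef_pos: [377.5, 223.7, 94.0]
tool_rot: [[0.923, 0.385, 0.001], [0.385, -0.923, 0.001], [0.001, -0.0, -1.0]]
contact_force: [0.9, -0.4, 0.3]
grip_width: 0.258
```

```bash
cat > arc.py <<'E'
from h import *
import sys
lead=float(sys.argv[1]);A=[float(a) for a in sys.argv[2:]]
w=[]
for a in A:
    t=np.radians(a);q=tray(-123*np.cos(t)+lead*np.sin(t),-123*np.sin(t)-lead*np.cos(t))
    w.append((q[0],q[1],92.5,24.2-90+a))
go(*w)
print(monitor.get_state()['contact_force'].round(1))
E
python3 arc.py 5 6 12 18 24 30 36 42 48
```

```text
now t=37.2 [377.5 223.7  94. ] yang -67.3 claw 24.2
  -> [386.5 204.2  92.5 -59.8] dp [0.08 2.14 0.15] roll -7.5 q6~ 88.0
  -> [394.  193.7  92.5 -53.8] dp [0.37 3.4  0.15] roll -13.5 q6~ 80.0
  -> [402.5 184.1  92.5 -47.8] dp [0.79 4.62 0.15] roll -19.5 q6~ 72.0
  -> [412.  175.4  92.5 -41.8] dp [1.33 5.79 0.15] roll -25.5 q6~ 65.0
  -> [422.4 167.7  92.5 -35.8] dp [1.99 6.89 0.15] roll -31.5 q6~ 57.0
  -> [433.5 161.2  92.5 -29.8] dp [2.76 7.92 0.16] roll -37.5 q6~ 50.0
  -> [445.2 155.8  92.5 -23.8] dp [3.64 8.87 0.16] roll -43.5 q6~ 43.0
  -> [457.5 151.8  92.5 -17.8] dp [4.61 9.72 0.16] roll -49.5 q6~ 36.0
[ 0.9 -0.4  0.3]
```

Emit:
{"api": "play_rows", "payload": {"targets": [{"claw": 2.4, "dp": [0, 0.8, 0.1], "roll": -3}, {"claw": 2.4, "dp": [0, 1.5, 0.1], "roll": -5}, {"claw": 2.4, "dp": [0.1, 2.1, 0.1], "roll": -7.5}, {"claw": 2.4, "dp": [0.2, 2.8, 0.1], "roll": -10.5}, {"claw": 2.4, "dp": [0.4, 3.4, 0.1], "roll": -13.5}, {"claw": 2.4, "dp": [0.6, 4.0, 0.1], "roll": -16.5}, {"claw": 2.4, "dp": [0.8, 4.6, 0.1], "roll": -19.5}, {"claw": 2.4, "dp": [1.1, 5.2, 0.1], "roll": -22.5}, {"claw": 2.4, "dp": [1.3, 5.8, 0.1], "roll": -25.5}, {"claw": 2.4, "dp": [1.7, 6.3, 0.1], "roll": -28.5}, {"claw": 2.4, "dp": [2.0, 6.9, 0.1], "roll": -31.5}, {"claw": 2.4, "dp": [2.4, 7.4, 0.1], "roll": -34.5}, {"claw": 2.4, "dp": [2.8, 7.9, 0.1], "roll": -37.5}, {"claw": 2.4, "dp": [3.2, 8.4, 0.1], "roll": -40.5}, {"claw": 2.4, "dp": [3.6, 8.9, 0.1], "roll": -43.5}, {"claw": 2.4, "dp": [4.1, 9.3, 0.1], "roll": -46.5}, {"claw": 2.4, "dp": [4.6, 9.7, 0.1], "roll": -49.5}, {"claw": 2.4, "dp": [4.6, 9.7, 0.1], "roll": -49.5}]}}

```text
time_s: 39.0
eef_pos: [457.6, 151.6, 92.6]
tool_rot: [[0.307, 0.952, 0.001], [0.952, -0.307, 0.0], [0.0, 0.001, -1.0]]
contact_force: [-0.0, 0.2, -0.4]
grip_width: 0.255
```

```bash
python3 arc.py 5 54 60 66 72 78 84 87 90
python3 - <<'E'
from h import *
shot('side','side7.png');cv2.imwrite('pics/s7.png',cv2.resize(cv2.imread('pics/side7.png')[130:350,150:400],None,fx=2.5,fy=2.5))
E
```

```text
now t=39.0 [457.6 151.6  92.6] yang -17.9 claw 23.9
  -> [470.  149.   92.5 -11.8] dp [0.14 1.27 0.01] roll -6.1 q6~ 29.0
  -> [482.8 147.5  92.5  -5.8] dp [0.39 2.53 0.01] roll -12.1 q6~ 23.0
  -> [4.957e+02 1.474e+02 9.250e+01 2.000e-01] dp [0.78 3.76 0.02] roll -18.1 q6~ 16.0
  -> [508.6 148.7  92.5   6.2] dp [1.29 4.94 0.02] roll -24.1 q6~ 10.0
  -> [521.2 151.2  92.5  12.2] dp [1.92 6.07 0.02] roll -30.1 q6~ 4.0
  -> [533.5 155.1  92.5  18.2] dp [2.67 7.12 0.02] roll -36.1 q6~ -2.0
  -> [539.4 157.5  92.5  21.2] dp [3.08 7.61 0.02] roll -39.1 q6~ -5.0
  -> [545.3 160.3  92.5  24.2] dp [3.52 8.08 0.02] roll -42.1 q6~ -8.0
[-0.   0.2 -0.4]
```

View pics/s7.png

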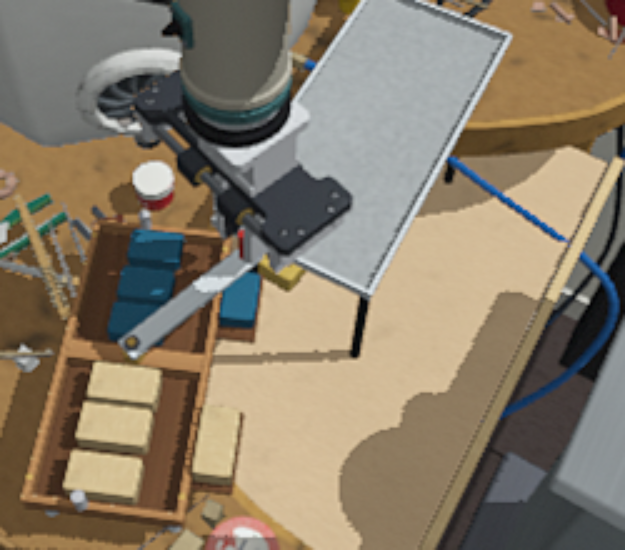

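The bar follows at about 48°. I continue to about 87°.

Emit:
{"api": "play_rows", "payload": {"targets": [{"claw": 2.4, "dp": [0.1, 0.6, 0], "roll": -3}, {"claw": 2.4, "dp": [0.1, 1.3, 0], "roll": -6}, {"claw": 2.4, "dp": [0.3, 1.9, 0], "roll": -9}, {"claw": 2.4, "dp": [0.4, 2.5, 0], "roll": -12}, {"claw": 2.4, "dp": [0.6, 3.1, 0], "roll": -15}, {"claw": 2.4, "dp": [0.8, 3.8, 0], "roll": -18}, {"claw": 2.4, "dp": [1.0, 4.4, 0], "roll": -21}, {"claw": 2.4, "dp": [1.3, 4.9, 0], "roll": -24}, {"claw": 2.4, "dp": [1.6, 5.5, 0], "roll": -27}, {"claw": 2.4, "dp": [1.9, 6.1, 0], "roll": -30}, {"claw": 2.4, "dp": [2.3, 6.6, 0], "roll": -33}, {"claw": 2.4, "dp": [2.7, 7.1, 0], "roll": -36}, {"claw": 2.4, "dp": [2.9, 7.4, 0], "roll": -38}, {"claw": 2.4, "dp": [3.1, 7.6, 0], "roll": -39}, {"claw": 2.4, "dp": [3.1, 7.6, 0], "roll": -40}, {"claw": 2.4, "dp": [3.1, 7.6, 0], "roll": -40}]}}

```text
time_s: 40.65
eef_pos: [538.8, 158.1, 92.6]
tool_rot: [[-0.377, 0.926, 0.001], [0.926, 0.377, 0.0], [-0.0, 0.001, -1.0]]
contact_force: [-1.1, -0.6, 0.3]
grip_width: 0.257
```

```bash
python3 arc.py 5 88 90 91 92 93
```

```text
now t=40.6 [538.8 158.1  92.6] yang 22.2 claw 24.1
  -> [541.4 158.4  92.5  22.2] dp [-0.07  0.25  0.01] roll -0.0 q6~ -6.0
  -> [545.3 160.3  92.5  24.2] dp [-0.04  0.68  0.01] roll -2.0 q6~ -8.0
  -> [547.2 161.2  92.5  25.2] dp [-0.03  0.9   0.01] roll -3.0 q6~ -9.0
  -> [549.1 162.2  92.5  26.2] dp [-0.    1.11  0.01] roll -4.0 q6~ -10.0
  -> [551.  163.3  92.5  27.2] dp [0.02 1.33 0.01] roll -5.0 q6~ -11.0
[-1.1 -0.6  0.3]
```

Now I make slow small steps against the pin.

Emit:
{"api": "play_rows", "payload": {"targets": [{"claw": 2.4, "dp": [0, 0.2, 0], "roll": -0.5}, {"claw": 2.4, "dp": [0, 0.4, 0], "roll": -1}, {"claw": 2.4, "dp": [0, 0.5, 0], "roll": -1.5}, {"claw": 2.4, "dp": [0, 0.5, 0], "roll": -2}, {"claw": 2.4, "dp": [0, 0.5, 0], "roll": -2}, {"claw": 2.4, "dp": [0, 0.5, 0], "roll": -2}]}}

```text
time_s: 41.25
eef_pos: [543.0, 159.9, 92.4]
tool_rot: [[-0.409, 0.912, -0.001], [0.912, 0.409, 0.0], [0.0, -0.001, -1.0]]
contact_force: [-1.8, -0.2, 1.5]
grip_width: 0.257
```

Emit:
{"api": "play_rows", "payload": {"targets": [{"claw": 2.4, "dp": [0, 0.1, 0], "roll": 0}, {"claw": 2.4, "dp": [0, 0.2, 0], "roll": 0}, {"claw": 2.4, "dp": [0, 0.2, 0], "roll": 0}, {"claw": 2.4, "dp": [0, 0.2, 0], "roll": 0}]}}

```text
time_s: 41.65
eef_pos: [543.1, 160.0, 92.3]
tool_rot: [[-0.41, 0.912, -0.004], [0.912, 0.41, -0.001], [0.0, -0.004, -1.0]]
contact_force: [-6.6, -1.5, 3.7]
grip_width: 0.255
```

Emit:
{"api": "play_rows", "payload": {"targets": [{"claw": 2.4, "dp": [0, 0.1, 0], "roll": 0}, {"claw": 2.4, "dp": [0, 0.2, 0], "roll": 0}, {"claw": 2.4, "dp": [0, 0.2, 0], "roll": 0}, {"claw": 2.4, "dp": [0, 0.2, 0], "roll": 0}]}}

```text
time_s: 42.05
eef_pos: [543.1, 160.0, 92.2]
tool_rot: [[-0.41, 0.912, -0.008], [0.912, 0.41, -0.003], [0.0, -0.008, -1.0]]
contact_force: [-9.0, -2.6, 6.0]
grip_width: 0.255
```

Run:
```python
from h import *
go()
print(monitor.get_state()['contact_force'])
```

```text
now t=42.0 [543.1 160.   92.2] yang 24.2 claw 24.0
[-8.96245604 -2.58280954  6.04024497]
```

The bar is hard against the pin: force rises and it does not move. I back off and lift.

Emit:
{"api": "play_rows", "payload": {"targets": [{"claw": 2.4, "dp": [0, -0.4, 0], "roll": 0}, {"claw": 3.8, "dp": [0, -0.7, 0], "roll": 0}, {"claw": 3.8, "dp": [0, -0.9, 0], "roll": 0}, {"claw": 3.8, "dp": [0, -0.9, 0], "roll": 0}, {"claw": 3.8, "dp": [0, -0.9, 0], "roll": 0}, {"claw": 3.8, "dp": [0, -0.9, -2], "roll": 0}, {"claw": 3.8, "dp": [0, -0.9, -5], "roll": 0}, {"claw": 3.8, "dp": [0, -0.9, -8], "roll": 0}, {"claw": 3.8, "dp": [0, -0.9, -8], "roll": 0}]}}

```text
time_s: 42.95
eef_pos: [542.2, 158.4, 176.7]
tool_rot: [[-0.41, 0.912, 0.009], [0.912, 0.41, 0.002], [-0.002, 0.009, -1.0]]
contact_force: [0.3, 0.2, 0.3]
grip_width: 0.406
```

Run:
```python
from h import *
go((330,60,190,24))
```

```text
now t=43.0 [542.2 158.4 176.7] yang 24.2 claw 38.2
  -> [330  60 190  24] dp [ -0.29 -23.38  -1.54] roll 0.2 q6~ -14.0
```

Emit:
{"api": "play_rows", "payload": {"targets": [{"claw": 3.8, "dp": [0, -3, -1], "roll": 0}, {"claw": 3.8, "dp": [0, -7, -1], "roll": 0}, {"claw": 3.8, "dp": [0, -11, -1], "roll": 0}, {"claw": 3.8, "dp": [0, -15, -1], "roll": 0}, {"claw": 3.8, "dp": [0, -19, -1], "roll": 0}, {"claw": 3.8, "dp": [0, -22, -1], "roll": 0}, {"claw": 3.8, "dp": [0, -23, -1], "roll": 0}, {"claw": 3.8, "dp": [0, -23, -1], "roll": 0}, {"claw": 3.8, "dp": [0, -23, -1], "roll": 0}]}}

```text
time_s: 43.85
eef_pos: [330.7, 63.8, 182.6]
tool_rot: [[-0.409, 0.912, 0.002], [0.912, 0.409, 0.0], [-0.0, 0.002, -1.0]]
contact_force: [-0.0, -0.8, 1.1]
grip_width: 0.401
```

Run:
```python
from h import *
for c in('side','top'):
    p,d=shot(c,c+'8.png')
    for s in segs(c,p,d):
        if s[1][2]>62:print(*s)
    W=cloud(c,d);hsv=cv2.cvtColor(p,cv2.COLOR_RGB2HSV).astype(int)
    m=(hsv[...,1]<60)&(hsv[...,2]>120)&(d>0)&(W[...,2]>77)&(W[...,2]<87)&(W[...,0]>470)&(W[...,0]<570)&(W[...,1]>140)&(W[...,1]<290)
    m=m.astype(np.uint8);k,l,st,_=cv2.connectedComponentsWithStats(m);i=1+np.argmax(st[1:,4])
    Q=W[l==i][:,:2].astype(np.float32);print(c,'bar',len(Q),cv2.minAreaRect(Q),'line',cv2.fitLine(Q,cv2.DIST_HUBER,0,.01,.01).ravel())
cv2.imwrite('pics/s8.png',cv2.resize(cv2.imread('pics/side8.png')[90:350,130:400],None,fx=2.3,fy=2.3,interpolation=cv2.INTER_CUBIC))
cv2.imwrite('pics/t8.png',cv2.resize(cv2.imread('pics/top8.png')[130:270,120:360],None,fx=3.3,fy=3.3,interpolation=cv2.INTER_CUBIC))
```

```text
wax [535.2, 218.9, 64.4, 11.6, 101.4, 114.4] 199 [200.0, 245.0]
wax [503.7, 204.7, 63.6, 10.8, 102.4, 113.7] 242 [216.0, 245.0]
wax [444.3, 180.8, 64.2, 28.2, 46.2, 113.8] 290 [245.0, 249.0]
pine [393.4, 293.6, 67.2, 28.9, 48.3, 114.3] 308 [237.0, 302.0]
side bar 484 ((515.259033203125, 213.65895080566406), (28.8070011138916, 140.499267578125), 29.101295471191406) line [ 4.3058097e-01 -9.0255195e-01  5.1347522e+02  2.1590460e+02]
wax [550.3, 185.1, 63.4, 10.3, 24.9, 114.5] 36 [212.0, 169.0]
wax [535.9, 218.5, 64.5, 10.3, 28.1, 114.7] 40 [199.0, 174.0]
wax [522.5, 251.0, 65.5, 9.9, 26.8, 121.3] 40 [187.0, 179.0]
wax [519.7, 170.1, 64.8, 10.0, 28.1, 112.9] 43 [217.0, 181.0]
wax [504.8, 204.5, 64.3, 9.0, 27.4, 113.4] 39 [204.0, 186.0]
wax [490.8, 236.3, 63.8, 7.3, 27.7, 112.8] 36 [193.0, 191.0]
wax [445.6, 179.8, 64.2, 27.9, 44.8, 113.8] 170 [213.0, 207.0]
pine [482.3, 294.7, 67.6, 29.3, 52.0, 23.8] 208 [171.0, 194.0]
pine [468.0, 326.8, 67.8, 28.5, 50.2, 24.5] 193 [159.0, 198.0]
pine [454.0, 362.9, 67.4, 28.6, 52.6, 25.1] 193 [146.0, 203.0]
pine [394.4, 296.1, 67.6, 29.6, 53.9, 114.0] 221 [170.0, 226.0]
top bar 315 ((517.1079711914062, 212.85791015625), (20.047964096069336, 139.24464416503906), 24.29314613342285) line [ 3.9671287e-01 -9.1794276e-01  5.1628583e+02  2.1295915e+02]
```

View pics/s8.png

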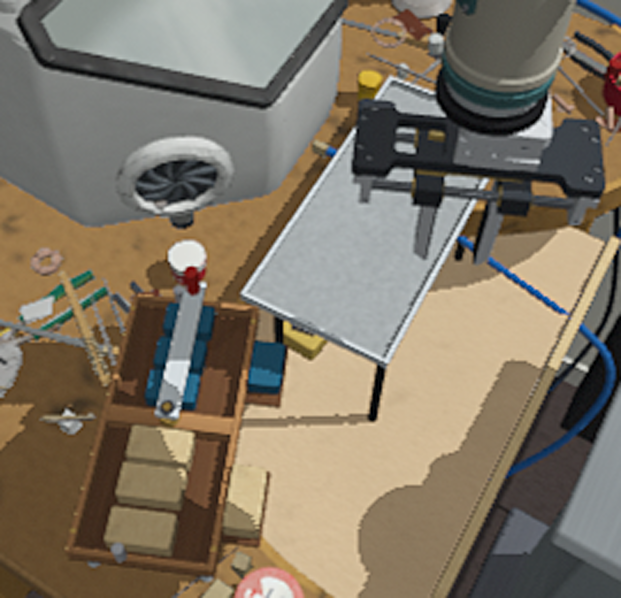

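View pics/t8.png

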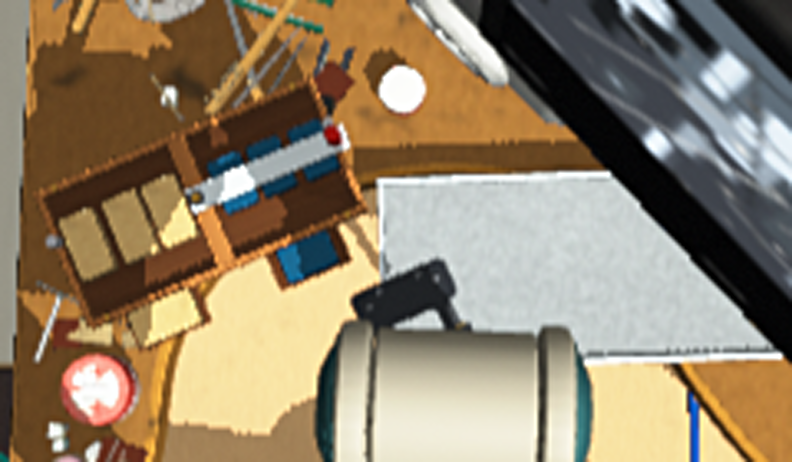

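The bar lies over the right bay at the pin: its long axis measures 24.3° against the tray yaw of 24.2°. All six blocks are flat in place, the delivery tray is empty, and the pots stand where they stood.

Run:
```python
from h import *
print(sign_off())
```

```text
the job is handed in; nothing more can be done
None
```

The job is handed in at about 44 s of the 210 s allowed. All three wax blocks are in the right bay, behind the blue sample, and all three pine blocks are in the left bay. I then swung the keeper bar to the right stop pin over the wax bay.

**Blocks:** in the last pictures all six lie flat on the floor. Top faces measured about 64 mm (wax) and 67 mm (pine), as expected. The grey tray is empty.

**Keeper bar:** the top camera put it within 0.1° of fully home. When I pushed it, the force rose to about 9 N with no further movement, so it is against the pin. The side camera's rectangle fit was off, because the lid of the polish pot merged into it, and its line fit was about 1° off. I relied on the top view and the contact force.

**Pots:** both look unmoved in the pictures; I did not measure their positions. The polish_red pot is the one with the white lid at the far right of the tray. A larger red and white round object at the near left of the tray was not touched either.

**Near miss:** while carrying one wax block, the gripper body passed very close to the sandblasting cabinet. No contact force showed, and I routed the last block well clear of it.

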